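# Open the praline display for service

### The arm

A 6-joint arm with a two-finger parallel gripper is mounted at the origin on a cart in front of the work surface, level with it; the furniture and walls round the work are solid. World frame = base frame: x ahead of the robot, y to its left, z up, the work surface at z = 0. Lengths are in m, angles in degrees, forces in N, time in s.
With the tool pointing down it reaches from about 0.35 to 0.875 m from the base axis. Payload 4.2 kg.
Tool frame: the origin (TCP) lies on the centre line of the jaws, within the pads' length; the fingertips stand 25 mm ahead of it and the grasp point (between the pads) lies 6 mm ahead of it; z points along the fingers, y is the line along which they close (so a half turn about z gives the same grasp; the last joint's range is limited). The gripper opens to 87 mm and grips with 3 to 60 N. Pads are 19 mm wide; open, the fingers measure 117 mm over their backs; the gripper's body (75 mm by 190 mm) begins 51 mm behind the grasp point.
Start: joints at [88.155, 22.042, 0.453, 0, -68.411, -14.817], TCP at [0.179, 0.599, 0.248] pointing down, gripper open.
Joint ranges: [-179.83, 179.83], [-69.29, 118.12], [-61.27, 80.66], [-181.25, 117.63], [-171.15, -9.14], [-177.46, 177.46]. Speed limits (degrees/s): [159.86, 159.86, 180, 180, 180, 180].

### API

Orientations are given as a 3x3 rotation matrix whose columns are the frame's x, y, z axes.
In Python, from station import r gives the robot as it stands.
- The arm moves only by the tool move_arm, never from a script. Its argument "series" is a list of rows, each an object with "grip": the opening, from 0 (shut) to 1 (fully open); "xyz": the shift along the tool's x, y, z in mm, a list of three; "angular": the turn, a rotation vector about the tool's x, y, z in rad, a list of three. A call has 1 to 10 rows; each row is the pose to reach, as a shift and turn from the pose commanded when the call began, along the tool's axes at that moment; what a row does not reach only later rows make up. A row lasts 1/10 s, in which the tool goes at most 50 mm and 8.59 degrees, less where a joint would pass 70% of its speed; a pose out of reach is approached as far as the arm can. A call with a gripper value outside its range is refused whole. The fingers move at their own pace and stop on an object; the grip force is fixed at half the most. Time passes only in rows, so rows that repeat a pose let the fingers close. It gives the time, the measured TCP pose, the force, the opening and the grip force at its end, in the units of the state.
- r.sense(): the state, without advancing time (a new reading comes with each control period).
- r.capture(name): name is "side" or "top"; returns a dict with "img" (400x640x3 uint8, red, green, blue), "camera_matrix" (3x3 intrinsics, pixels), "k1" (the pictures are not rectified: a ray, as slopes to the right and down, at radius r is drawn at 1 + k1 r^2 times it, then the intrinsics apply), "rvec" (rotation vector, rad) and "tvec" (3), from world to camera coordinates, as OpenCV has them. Camera axes: x right, y down, z forward; pixel columns grow to the right and rows downward; lengths in m; the calibration is good to about 2 mm. A picture is of the moment at which its call begins. There is no depth.
- r.finish_job(): hands the job in; it is judged then, once.
The state is a dict: "time_s": time; "joints": joint angles; "joint_velocities": joint speeds; "effort": joint torques, N m; "tcp_pos": TCP position; "ee_rot": TCP orientation; "wrist_force": force on the tool from outside, world axes, zero at the start; "moment": the same for the moment, N m; "gripper_width": opening from 0.0 (shut) to 1.0 (fully open); "gripper_force": force on a finger pad.
Only numpy, scipy, OpenCV 4.12 (cv2) and the standard library are available. Lean on these libraries where they do the work, as an engineer would, in place of code of your own. Each camera call takes 0.05 s, during which the arm holds its last target. There are 200 camera calls.

### The job

Open the little glass display cabinet for service: push its sash up gently from under the black rubber edge until, hanging free again, that edge is level with the point of the brass clip on the left post. Then slide the loaded praline tray in under the raised sash, step end first, straight between the guides and gently home against the stop at the back, and let go. Keep every praline in its pocket and leave the clip and the other things on the counter alone.

Things in the scene. Friction and masses are not known exactly. Their poses are not given: they have to be found in the camera images.
- cabinet: fixed glass display cabinet 160 wide (y), 110 deep (x), 300 high; origin under its centre, +x to its back, +y to its left seen from the robot. Its lower bay (inside height 162) has no floor: the worktop runs in. Two guide rails 12 high stand 102 apart inside, flaring to about 115 at the mouth (x = -55). Front posts 18 wide at y = +-71, front faces at x = -54
- tray_stop (a point): centre of the front face of the rubber stop bar inside at the back of the lower bay (bar 26 high, cabinet x = +27); axes as the cabinet's
- sash (a joint): height of the sliding sash in its guides, m: 0 lowest (edge 12 mm over the worktop), upper stop 0.145. The pane (122 wide, about 0.75 kg) hangs on spring balances; friction holds it wherever it is left. Raising it slowly takes 3 to 9 N, not known beforehand, plus 35 N per m/s of speed
- sash_line (a point): middle of the lowest line of the rubber edge as it hangs free (cabinet x = -58, y = 0). Fixed to the pane: when the rubber is pressed up, this point stays below it. The rubber is a bulb 20 in diameter, 100 long in y, its axis 10 above this point; 16 above the bulb is the bottom rail (24 deep, 20 high); the pane stands 14 further back
- safety_edge (a joint): how far the rubber anti-pinch edge is pressed up into the sash's bottom rail, m: 0 hanging free, 0.016 fully pressed. Sprung, about 0.6 N per mm after 1 N: it gives several mm before the sash moves, and springs back down when let go
- mark (a point): point of the brass clip clamped on the left (+y) front post, pointing at the sash; its height is the height the free rubber edge must have. Cabinet x = -56, y = +54. The clip stays put unless knocked hard
- tray: loose two-step dark wood tray, 66 deep (x), 96 wide (y), about 0.3 kg; front floor 5 high, rear floor 44 high, pocket walls 9 high; 65 high with its pralines, too high for the gap before the sash is raised. Origin under the centre of the 66 by 96 part, +x to the high rear step, which goes in first
- tray_grip (a point): grip on a stem in front of the tray (tray x = -72, y = 0, this point 30 over the worktop): upright block 20 (x) by 14 (y), top at 42; pinch it across its 14. With the tray home it stands about 20 in front of the axis of the rubber edge: hold it with the fingers pointing forward and down at some 45 degrees, so the hand clears the sash
- tray_rear (a point): middle of the rear face of the tray (tray x = +33), 13 above the worktop; axes as the tray's. Home: this touches tray_stop
- choc_a: square praline 24x24x18 mm, lying in a pocket of the tray, rear step left; origin at the centre of its underside
- choc_b: round truffle 25x25x21 mm, lying in a pocket of the tray, rear step middle; origin at the centre of its underside
- choc_c: square praline 24x24x18 mm, lying in a pocket of the tray, rear step right; origin at the centre of its underside
- choc_d: heart praline 24x26x14 mm, lying in a pocket of the tray, front step left; origin at the centre of its underside
- choc_e: heart praline 24x26x14 mm, lying in a pocket of the tray, front step right; origin at the centre of its underside
- seal_stamp: bystander: seal stamp 25x25x66 mm standing between cabinet and scale; origin under its centre
- ribbon_spool: bystander: ribbon spool 62x62x24 mm lying flat; origin under its centre
- timer: bystander: white timer 56x56x27 mm; origin under its centre
- label_block: bystander: banded stack of blank cards 38x58x22 mm; origin under its centre
- sticker_roll: bystander: flat white roll of seals 61x61x21 mm, right of the tray; origin under its centre
- bell: bystander: counter bell 82x82x56 mm, far right; origin under its centre
- tongs: bystander: serving tongs 22x159x14 mm, far left; origin under the middle
- mini_box: bystander: ribboned white gift box 55x55x43 mm, far left; origin under its centre

How it is judged (in metres and radians):
On the way, in this order (a step that is already met when the one before it is completed fails the run):
1. the rubber edge is pressed up from below and the sash rises (value of joint safety_edge above 0.003 m and velocity of joint sash above 0.002 m/s), for 0.1 s.
2. the sash hangs free with its edge level with the clip (z of sash_line in the frame of mark between -0.004 and 0.004 m and value of joint safety_edge below 0.0015 m), for 0.3 s.
3. the tray is home against the stop (x of tray_rear in the frame of tray_stop above -0.004 m and y of tray_rear in the frame of tray_stop between -0.008 and 0.008 m and angle between the x axis of tray and the x axis of cabinet, either way round below 0.08 rad and angle between tray's own z axis and vertical below 0.05 rad), for 0.2 s.
At the end, for the whole second after the job is handed in: Sash free, its edge within 4 mm of the clip's point; tray standing within 4 mm of the stop, within 8 mm of the middle and 0.08 rad of straight; every praline within 8 mm of its place in its pocket; all at rest (all of step 2 and all of step 3 and x of choc_a in the frame of tray between 0.008 and 0.024 m and y of choc_a in the frame of tray between 0.023 and 0.039 m and z of choc_a in the frame of tray between 0.036 and 0.052 m and x of choc_b in the frame of tray between 0.008 and 0.024 m and y of choc_b in the frame of tray between -0.008 and 0.008 m and z of choc_b in the frame of tray between 0.036 and 0.052 m and x of choc_c in the frame of tray between 0.008 and 0.024 m and y of choc_c in the frame of tray between -0.039 and -0.023 m and z of choc_c in the frame of tray between 0.036 and 0.052 m and x of choc_d in the frame of tray between -0.0235 and -0.0075 m and y of choc_d in the frame of tray between 0.023 and 0.039 m and z of choc_d in the frame of tray between -0.003 and 0.013 m and x of choc_e in the frame of tray between -0.0235 and -0.0075 m and y of choc_e in the frame of tray between -0.039 and -0.023 m and z of choc_e in the frame of tray between -0.003 and 0.013 m and linear speed of tray below 0.01 m/s and velocity of joint sash below 0.005 m/s); the robot touches nothing.
It fails at once if the sash or its edge is pushed or struck with more than 13 N (contact force between sash and anything else above 13 N).
It fails at once if the tray is rammed against the cabinet with more than 25 N (contact force between tray and cabinet above 25 N).
It fails at once if the clip is shifted by more than 4 mm (distance of mark from where it was at the start of the episode above 0.004 m).
It fails at once if a bystander is moved by more than 25 mm (distance of any of seal_stamp, ribbon_spool, timer, label_block, sticker_roll, bell, tongs, mini_box from where it was at the start of the episode above 0.025 m).
It also fails if it takes over 72 s, if anything falls off the work surface, if the arm or the gripper's body presses on something with over 40 N, if the wrist force passes 120 N, or if a joint passes its speed limit or range.

## Working session

There is one attempt and no reset: what is moved stays moved. The work goes in short steps, Python scripts to look and compute and a tool call to move; the robot and the scene stay as the last step left them, time stands still between calls to the robot, and variables do not carry over. Pictures are saved under pics/ and viewed, at most 10 in all, crops included, and the job is handed in when it is done.

Besides the shell and the picture viewer there is one more tool, called after "Emit:" as name(argument=value, ...) on one line, values as JSON. move_arm: Moves the arm, as the interface text tells. Its arguments: {"type":"object","properties":{"series":{"type":"array"}},"required":["series"]}

```bash
mkdir -p pics; cat > h.py <<'E'
import numpy as np, cv2
from station import r
def cap(n):
    c=r.capture(n); c['R']=cv2.Rodrigues(np.array(c['rvec'],float))[0]; c['t']=np.array(c['tvec'],float).ravel(); c['K']=np.array(c['camera_matrix'],float); return c
def ray(c,uv):
    K=c['K']; d=np.array([(uv[0]-K[0,2])/K[0,0],(uv[1]-K[1,2])/K[1,1]]); u=d.copy()
    for _ in range(20): u=d/(1+c['k1']*(u@u))
    D=c['R'].T@np.array([u[0],u[1],1]); return -c['R'].T@c['t'],D/np.linalg.norm(D)
def onz(c,uv,z):
    o,d=ray(c,uv); return o+d*(z-o[2])/d[2]
def two(c1,u1,c2,u2):
    o1,d1=ray(c1,u1);o2,d2=ray(c2,u2)
    s=np.linalg.lstsq(np.stack([d1,-d2],1),o2-o1,rcond=None)[0]
    a,b=o1+s[0]*d1,o2+s[1]*d2; return (a+b)/2,np.linalg.norm(a-b)
def proj(c,p):
    q=c['R']@np.array(p)+c['t'];u=q[:2]/q[2];u=u*(1+c['k1']*(u@u));return np.array([c['K'][0,0]*u[0]+c['K'][0,2],c['K'][1,1]*u[1]+c['K'][1,2]])
def save(c,f,box=None,s=1):
    im=c['img'][:,:,::-1]
    if box: im=im[box[1]:box[3],box[0]:box[2]]
    cv2.imwrite('pics/'+f,cv2.resize(im,None,fx=s,fy=s,interpolation=cv2.INTER_CUBIC))
E
python3 - <<'E'
from h import *
for n in('side','top'):
    c=cap(n); save(c,n+'0.png'); print(n,-c['R'].T@c['t'],c['R'][2],c['K'][0,0],c['k1'])
s=r.sense();print(s['ee_rot'],s['wrist_force'])
E
```

```text
side [0.14997391 1.24133347 0.6371027 ] [ 0.23657494 -0.90156245 -0.3622395 ] 497.69327799598585 0.009620020323533459
top [ 0.28559357 -0.14972502  1.28134591] [ 1.89320117e-01 -1.45025977e-05 -9.81915421e-01] 364.2439518424175 0.025974311287287725
[[ 9.57970842e-01 -2.86865222e-01 -4.57907816e-04]
 [-2.86865563e-01 -9.57968872e-01 -1.94661123e-03]
 [ 1.19753629e-04  1.99615478e-03 -9.99998001e-01]] [0.25315241 0.45925964 0.1777633 ]
```

View pics/side0.png

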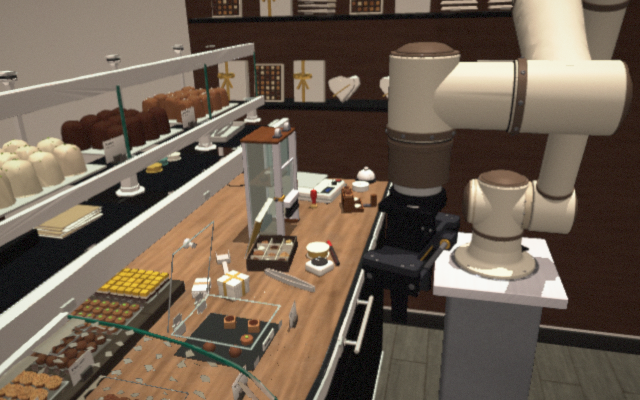

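View pics/top0.png

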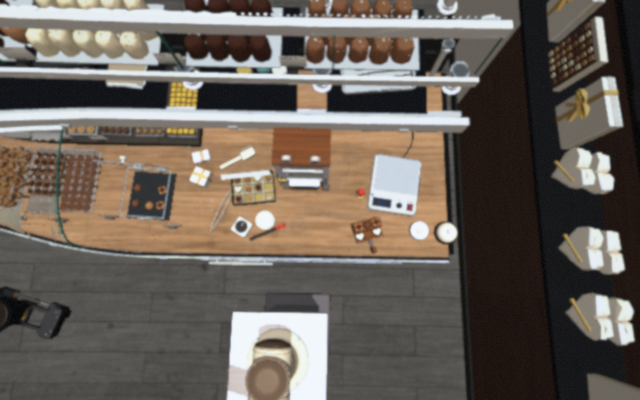

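The top view shows the cabinet at about (302,155), the tray at (367,230) with its grip at (372,248), and the stamp at (361,192). The side view shows the cabinet at (270,180) and the tray at (352,200). I'll enlarge both regions.

```bash
python3 - <<'E'
from h import *
c=cap('side'); save(c,'side1.png',(230,110,390,230),5)
c=cap('top'); save(c,'top1.png',(260,115,420,260),4)
for uv in((352,228),(381,228),(372,249),(360,192)): print(onz(c,uv,0.03))
E
```

```text
[ 0.43750226 -0.24058162  0.03      ]
[ 0.43923878 -0.34062043  0.03      ]
[ 0.36670361 -0.30901297  0.03      ]
[ 0.56522129 -0.26833262  0.03      ]
```

View pics/side1.png

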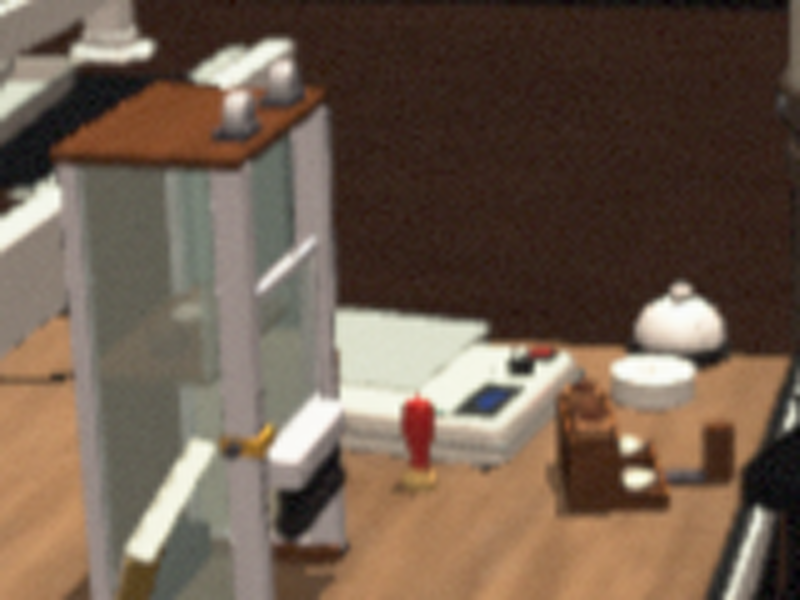

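View pics/top1.png

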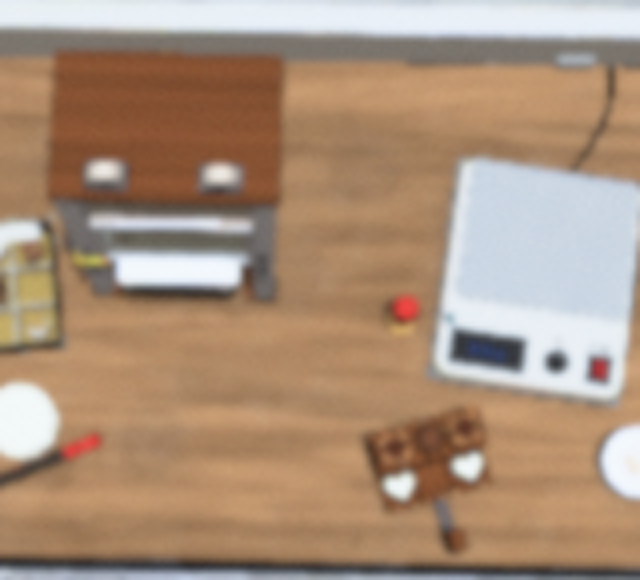

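The enlarged top view shows the roof corners at crop (57,52), (285,55), (280,207) and (48,200), the post feet near (103,292) and (264,297), and the grip at (456,540). The enlarged side view shows the clip tip near (272,428) and the rubber bulb running from (285,520) to (340,470). Next I'll convert these to positions.

```bash
python3 - <<'E'
from h import *
t=cap('top'); s=cap('side')
T=lambda x,y:((x+.5)/4+260-.5,(y+.5)/4+115-.5)
S=lambda x,y:((x+.5)/5+230-.5,(y+.5)/5+110-.5)
print('roof',[onz(t,T(*p),.300).round(3) for p in((57,52),(285,55),(280,207),(48,200))])
print('feet',[onz(t,T(*p),0).round(3) for p in((95,292),(114,293),(254,298),(273,299))])
print('grip',onz(t,T(456,540),.042).round(4), 'traytop front-left/right, back',[onz(t,T(*p),z).round(3) for p,z in(((389,508),.014),((490,482),.014),((366,434),.053),((478,407),.053))])
print('stamp',onz(t,T(405,308),.06))
# side/top triangulation
print('clip',two(t,T(106,261),s,S(272,428)))
print('railtopL',two(t,T(117,252),s,S(315,398)), two(t,T(117,252),s,S(272,440)))
m=s['img'][80:230,225:390].astype(int)
# tray grip in side
print('gripside',[onz(s,S(718,425),.042)])
hsv=cv2.cvtColor(s['img'],cv2.COLOR_RGB2HSV)
for v in range(188,222): print(v,' '.join('%3d'%x for x in s['img'][v,276:304].max(1)))
E
```

```text
roof [array([0.689, 0.003, 0.3  ]), array([ 0.689, -0.16 ,  0.3  ]), array([ 0.577, -0.158,  0.3  ]), array([0.579, 0.004, 0.3  ])]
feet [array([0.583, 0.005, 0.   ]), array([ 0.583, -0.012,  0.   ]), array([ 0.58 , -0.138,  0.   ]), array([ 0.58 , -0.155,  0.   ])]
grip [ 0.3639 -0.313   0.042 ] traytop front-left/right, back [array([ 0.392, -0.259,  0.014]), array([ 0.416, -0.347,  0.014]), array([ 0.451, -0.236,  0.053]), array([ 0.476, -0.331,  0.053])]
stamp [ 0.55988767 -0.2684943   0.06      ]
clip (array([ 0.57677363, -0.01939558,  0.13854449]), np.float64(0.00035632942130933227))
railtopL (array([ 0.56717775, -0.03268587,  0.15586708]), np.float64(0.02546007551249259)) (array([ 0.58351912, -0.02776949,  0.12847837]), np.float64(0.007366785044491392))
gripside [array([ 0.36340959, -0.32465001,  0.042     ])]
188 153 155 156 149 143 127 110 124 129 126 130 129 127 125 128 135 142 174 144 150 143 141 233 243 243 243 243 243
189 148 154 152 148 146 114 115 126 132 132 126 128 130 128 130 146 187 222 182 182 168 164 236 245 245 244 245 245
190 153 152 152 151 147 120 122 129 127 
[... 2971 characters left out ...]
 159
216 150 153 152 150 152 151 135 121 136  94  46  30  24  34  61 108 137 147 149 147 147 143 132 153 157 161 155 159
217 155 154 150 152 151 150 136 127 146 124  88  51  46  76 128 158 149 149 145 146 146 142 134 144 154 156 159 162
218 151 153 152 152 152 148 136 128 122 120  99  72  69 101 149 154 138 127 122 130 141 138 127 115 148 159 163 163
219 137 147 148 151 152 150 140 126 100  85  77  69  71  87  93  96  94  90  88  95 112 114  96  92 144 155 159 166
220 130 145 151 149 150 148 142 126  87  66  67  66  67  69  75  73  74  76  72  72  75  72  70 108 145 160 165 173
221 129 144 150 151 151 151 142 129  95  71  62  70  66  67  62  63  65  65  69  67  65  72  95 140 156 162 170 178
```

```bash
cat >> h.py <<'E'
a=-.013; CR=np.array([[np.cos(a),-np.sin(a),0],[np.sin(a),np.cos(a),0],[0,0,1]]); C0=np.array([.635,-.0765,0])
cab=lambda x,y,z: C0+CR@np.array([x,y,z])
def zline(c,uv,p):  # height on vertical line through p nearest ray
    o,d=ray(c,uv); A=np.stack([d,[0,0,-1]],1); q=np.array([p[0],p[1],0])
    k=np.linalg.lstsq(A,q-o,rcond=None)[0]; return k[1],np.linalg.norm(o+d*k[0]-q-[0,0,k[1]])
E
python3 - <<'E'
from h import *
s=cap('side')
print('mark',zline(s,(284,195),cab(-.056,.054,0)))
for uv in((287.5,217.3),(287.5,208)): print(zline(s,uv,cab(-.058,.05,0)))
for z in(.04,.045,.05): print(z,proj(s,cab(-.058,.05,z)),proj(s,cab(-.058,.05,z+.02)),proj(s,cab(-.058,-.05,z)))
for p in(cab(-.056,.054,.1385),cab(-.055,.08,0),cab(-.055,.08,.3)): print(proj(s,p))
E
```

```text
mark (np.float64(0.1379028846791887), np.float64(0.00221485625826355))
(np.float64(0.06691722324985587), np.float64(0.0058875179148379754))
(np.float64(0.0961171568577124), np.float64(0.007193044061084927))
0.04 [285.90189478 225.83821252] [285.58747685 219.58102612] [295.95461779 212.91722531]
0.045 [285.82359142 224.2797267 ] [285.50836778 218.00699367] [295.89256832 211.43418728]
0.05 [285.74508785 222.71737722] [285.42905522 216.42903595] [295.83037006 209.94768003]
[283.21361617 194.8429344 ]
[282.32418596 242.45346836]
[276.91089239 142.00864892]
```

Emit:
move_arm(series=[{"grip":0,"xyz":[33,-50,0],"angular":[0,0,0]},{"grip":0,"xyz":[66,100,0],"angular":[0,0,0]},{"grip":0,"xyz":[80,150,0],"angular":[0,0,0]},{"grip":0,"xyz":[100,200,0],"angular":[0,0,0]},{"grip":0,"xyz":[120,250,0],"angular":[0,0,0]},{"grip":0,"xyz":[140,300,0],"angular":[0,0,0]},{"grip":0,"xyz":[160,340,0],"angular":[0,0,0]},{"grip":0,"xyz":[180,380,0],"angular":[0,0,0]},{"grip":0,"xyz":[200,420,0],"angular":[0,0,0.1]},{"grip":0,"xyz":[220,460,0],"angular":[0,0,0.2]}])

```text
time_s: 1.35
tcp_pos: [0.2449, 0.1805, 0.2477]
ee_rot: [[0.881, -0.474, 0.001], [-0.474, -0.881, 0.001], [0.0, -0.001, -1.0]]
wrist_force: [1.7, -0.1, 0.5]
gripper_width: 0.173
gripper_force: 0.0
```

```bash
cat >> h.py <<'E'
def bulb(c,z):  # image outline of the bulb hanging with its lowest line at z
    th=np.linspace(0,2*np.pi,60); P=[proj(c,cab(-.058+.01*np.cos(t),y,z+.01+.01*np.sin(t))) for t in th for y in(-.05,.05)]
    return cv2.convexHull(np.array(P,np.float32))[:,0]
E
python3 - <<'E'
from h import *
s=cap('side')
for z in(.045,.055,.065,.075):
    h=bulb(s,z); 
    # right-hand boundary column at rows
    L=h[np.argmax(h[:,1])]; out=[]
    for row in(206,208,210,212,214):
        cs=[]
        for p,q in zip(h,np.roll(h,-1,0)):
            if (p[1]-row)*(q[1]-row)<0: cs.append(p[0]+(row-p[1])/(q[1]-p[1])*(q[0]-p[0]))
        out.append((row,np.round(cs,1).tolist()))
    print(z,'lowest',L,out)
s2=r.sense();print(s2['joints'])
E
```

```text
0.045 lowest [286.25305 224.29024] [(206, [293.70001220703125, 297.20001220703125]), (208, [292.0, 298.70001220703125]), (210, [298.6000061035156, 290.29998779296875]), (212, [297.1000061035156, 288.70001220703125]), (214, [295.5, 287.1000061035156])]
0.055 lowest [286.09686 221.1609 ] [(206, [298.70001220703125, 291.0]), (208, [297.79998779296875, 289.29998779296875]), (210, [296.20001220703125, 287.70001220703125]), (212, [294.6000061035156, 286.0]), (214, [293.0, 284.3999938964844])]
0.065 lowest [285.93988 218.016  ] [(206, [296.79998779296875, 288.29998779296875]), (208, [295.20001220703125, 286.6000061035156]), (210, [293.6000061035156, 284.8999938964844]), (212, [292.0, 283.29998779296875]), (214, [290.3999938964844, 282.1000061035156])]
0.075 lowest [285.7821  214.85538] [(206, [294.20001220703125, 285.5]), (208, [292.6000061035156, 283.79998779296875]), (210, [291.0, 282.20001220703125]), (212, [289.3999938964844, 282.0]), (214, [287.70001220703125, 283.29998779296875])]
[ 67.73526712 -12.83047241 -38.53924571  -0.07107119 -64.47599236
  -6.39524524]
```

Emit:
move_arm(series=[{"grip":0,"xyz":[30,20,0],"angular":[0,0,-0.15]},{"grip":0,"xyz":[60,40,0],"angular":[0,0,-0.3]},{"grip":0,"xyz":[90,60,0],"angular":[0,0,-0.45]},{"grip":0,"xyz":[100,80,0],"angular":[0,0,-0.48]},{"grip":0,"xyz":[100,110,0],"angular":[0,0,-0.48]}])

```text
time_s: 1.9
tcp_pos: [0.2825, 0.0374, 0.2478]
ee_rot: [[1.0, -0.01, 0.0], [-0.01, -1.0, -0.001], [0.0, 0.001, -1.0]]
wrist_force: [0.1, -0.9, 0.2]
gripper_width: 0.007
gripper_force: 0.0
```

Emit:
move_arm(series=[{"grip":0,"xyz":[20,12,0],"angular":[0,0.13,0]},{"grip":0,"xyz":[40,24,0],"angular":[0,0.26,0]},{"grip":0,"xyz":[60,36,0],"angular":[0,0.4,0]},{"grip":0,"xyz":[80,50,0],"angular":[0,0.53,0]},{"grip":0,"xyz":[100,65,10],"angular":[0,0.67,0]},{"grip":0,"xyz":[120,80,20],"angular":[0,0.81,0]},{"grip":0,"xyz":[140,90,30],"angular":[0,0.95,0]},{"grip":0,"xyz":[160,100,40],"angular":[0,1.09,0]},{"grip":0,"xyz":[170,108,50],"angular":[0,1.22,0]},{"grip":0,"xyz":[180,113,60],"angular":[0,1.22,0]}])

```text
time_s: 2.9
tcp_pos: [0.3463, -0.1044, 0.3538]
ee_rot: [[0.562, 0.042, 0.826], [-0.003, -0.999, 0.053], [0.827, -0.032, -0.561]]
wrist_force: [-0.4, -0.9, 0.2]
gripper_width: 0.006
gripper_force: 0.0
```

```bash
python3 - <<'E'
from h import *
s2=r.sense();print(np.round(s2['joints'],1),s2['wrist_force'],s2['tcp_pos'],np.round(s2['ee_rot'],3).tolist())
T=lambda x,y:((x+.5)/4+260-.5,(y+.5)/4+115-.5)
t={k:v for k,v in cap('top').items()}
print([onz(t,T(*p),z).round(3) for p,z in(((60,420),.03),((20,382),.03),((20,460),.03),((100,440),.01),((60,345),.03),((60,222),.03))])
E
```

```text
[  9.4 -34.8 -61.2  31.4  -9.2  53.4] [-0.35908376 -0.94130566  0.16940279] [ 0.34633091 -0.10439471  0.35381145] [[0.562, 0.042, 0.826], [-0.003, -0.999, 0.053], [0.827, -0.032, -0.561]]
[array([0.462, 0.028, 0.03 ]), array([0.495, 0.064, 0.03 ]), array([0.427, 0.06 , 0.03 ]), array([ 0.448, -0.005,  0.01 ]), array([0.528, 0.03 , 0.03 ]), array([0.64 , 0.035, 0.03 ])]
```

```bash
cat > k.py <<'E'
import numpy as np
from scipy.optimize import least_squares
from scipy.spatial.transform import Rotation as Ro
R=lambda ax,d: Ro.from_euler(ax,d,degrees=True).as_matrix()
def fk(j,P,full=False):
    a,L1,e,L2,h,Lt,s=P
    A=R('z',j[0]);B=A@R('y',j[1]);C=B@R('y',-j[2]);D=C@R('x',s*j[3])@R('y',-j[4])
    p=A@[a,0,h]+B@[0,0,L1]+C@[L2,0,e]; q=p+D@[Lt,0,0]
    # tool z = D x ; tool x = up (D z) rotated about z by s*j6
    M=D@np.array([[0,0,1],[0,-1,0],[1,0,0.]])
    return (q,M@R('z',-s*j[5]),p) if full else q
E
python3 - <<'E'
from h import *; from k import *
s=r.sense()
J=[[88.155,22.042,.453,0,-68.411,-14.817],[67.735,-12.83,-38.539,-.071,-64.476,-6.395],list(s['joints'])]
X=[[.179,.599,.248],[.2449,.1805,.2477],list(s['tcp_pos'])]
for sg in(1,-1):
    f=lambda P:np.concatenate([fk(j,[*P,sg])-x for j,x in zip(J,X)])
    q=least_squares(f,[.07,.5,0,.38,.3,.35]); print(sg,q.x.round(4),abs(q.fun).max())
    for j in J: print(fk(j,[*q.x,sg],1)[1].round(2).tolist())
print(np.round(s['ee_rot'],2).tolist())
E
```

```text
1 [  4.8241  -5.2965 -46.6059  16.0432  52.5386  -1.8562] 0.15950229608222485
[[0.29, 0.96, -0.0], [0.96, -0.29, -0.0], [-0.0, 0.0, -1.0]]
[[0.48, 0.88, -0.0], [0.88, -0.48, -0.0], [-0.0, 0.0, -1.0]]
[[0.42, 0.43, 0.8], [0.46, -0.86, 0.22], [0.78, 0.28, -0.56]]
-1 [ -2.8754   4.7538  32.9334 -11.2075 -36.9871   1.9191] 0.15951967966921865
[[-0.22, 0.97, -0.0], [0.97, 0.22, -0.0], [-0.0, -0.0, -1.0]]
[[0.27, 0.96, -0.0], [0.96, -0.27, -0.0], [-0.0, -0.0, -1.0]]
[[0.54, -0.13, 0.83], [-0.3, -0.95, 0.05], [0.78, -0.28, -0.56]]
[[0.56, 0.04, 0.83], [-0.01, -1.0, 0.05], [0.83, -0.03, -0.56]]
```

```bash
cat > k.py <<'E'
import numpy as np
from scipy.optimize import least_squares
from scipy.spatial.transform import Rotation as Ro
R=lambda ax,d: Ro.from_euler(ax,d,degrees=True).as_matrix()
LO=np.array([-179.8,-69.2,-61.2,-181.2,-171.1,-177.4]);HI=np.array([179.8,118.1,80.6,117.6,-9.2,177.4])
def fk(j,P):
    a,d,L1,L2,h,Lt=P
    A=R('z',j[0]);B=A@R('y',j[1]);C=B@R('y',-j[2]);D=C@R('x',-j[3])@R('y',-j[4])
    p=A@[a,d,h]+B@[0,0,L1]+C@[L2,0,0]
    return p+D@[Lt,0,0],D@np.array([[0,0,1],[0,-1,0],[1,0,0.]])@R('z',90-j[5]),p,A@[a,d,h]+B@[0,0,L1]
def ik(x,M,P,seed):
    f=lambda j:np.concatenate([(fk(j,P)[0]-x)*1e3,(fk(j,P)[1]-M).ravel()*100])
    q=least_squares(f,np.clip(seed,LO+.1,HI-.1),bounds=(LO,HI)); return q.x,np.sqrt(q.cost*2)
def tool(pitch,yaw,roll=0): # roll 0: tool x up/forward, y to the right
    p,y=np.radians([pitch,yaw]); z=np.array([np.cos(p)*np.cos(y),np.cos(p)*np.sin(y),-np.sin(p)]); yy=np.array([np.sin(y),-np.cos(y),0])
    return np.stack([np.cross(yy,z),yy,z],1)@R('z',roll)
E
python3 - <<'E'
from h import *; from k import *
s=r.sense()
J=[[88.155,22.042,.453,0,-68.411,-14.817],[67.735,-12.83,-38.539,-.071,-64.476,-6.395],list(s['joints'])]
X=[[.179,.599,.248],[.2449,.1805,.2477],list(s['tcp_pos'])]
f=lambda P:np.concatenate([fk(j,P)[0]-x for j,x in zip(J,X)]+[(P-[.07,-.16,.4,.4,.3,.3])*1e-3])
q=least_squares(f,[.07,-.16,.4,.4,.3,.3]);P=q.x; print(P.round(4),abs(q.fun[:9]).max()); np.save('P.npy',P)
print(fk(J[2],P)[1].round(2).tolist())
rng=np.random.default_rng(0)
def best(x,M,n=40):
    out=[]
    for _ in range(n):
        j,e=ik(x,M,P,rng.uniform(LO,HI)*[.5,.6,1,1,.7,1])
        if e<2 and not any(abs(j-o).max()<2 for o in out): out.append(j)
    return out
for nm,x,pt in(('lo',(.561,-.076,.045),20),('hi',(.561,-.076,.13),20),('hi30',(.561,-.076,.13),30),('home45',(.553,-.076,.034),45),('lo45',(.55,-.076,.05),45)):
  for roll in(0,180):
    for j in best(np.array(x),tool(pt,-.7,roll)): print(nm,roll,j.round(0), 'wrist',fk(j,P)[2].round(2),'elbow',fk(j,P)[3].round(2))
E
```

```text
[ 0.3224 -0.1498  0.5881  0.066   0.0764  0.3503] 0.023105943076320162
[[0.56, 0.04, 0.83], [-0.01, -1.0, 0.05], [0.83, -0.03, -0.56]]
```

Emit:
move_arm(series=[{"grip":0,"xyz":[14,0,20],"angular":[0,-0.1,0]},{"grip":0,"xyz":[28,0,40],"angular":[0,-0.2,0]},{"grip":0,"xyz":[42,0,60],"angular":[0,-0.3,0]},{"grip":0,"xyz":[56,0,83],"angular":[0,-0.4,0]},{"grip":0,"xyz":[56,0,83],"angular":[0,-0.4,0]}])

```text
time_s: 3.45
tcp_pos: [0.4526, -0.0987, 0.3528]
ee_rot: [[0.842, 0.042, 0.538], [0.018, -0.999, 0.05], [0.539, -0.032, -0.842]]
wrist_force: [0.4, -0.5, -0.3]
gripper_width: 0.008
gripper_force: 0.0
```

```bash
python3 -c "
from h import *
s=r.sense();print(np.round(s['joints'],2).tolist(),np.round(s['tcp_pos'],4).tolist(),np.round(s['ee_rot'],2).tolist())"
```

```text
[9.2, -12.74, -30.79, 3.31, -39.38, 80.74] [0.4526, -0.0987, 0.3528] [[0.84, 0.04, 0.54], [0.02, -1.0, 0.05], [0.54, -0.03, -0.84]]
```

Emit:
move_arm(series=[{"grip":0,"xyz":[0,0,20],"angular":[0.1,0.05,0]},{"grip":0,"xyz":[0,0,40],"angular":[0.2,0.1,0]},{"grip":0,"xyz":[0,-20,60],"angular":[0.3,0.15,0.1]},{"grip":0,"xyz":[0,-40,80],"angular":[0.4,0.2,0.2]},{"grip":0,"xyz":[0,-40,80],"angular":[0.4,0.2,0.2]}])

```text
time_s: 3.95
tcp_pos: [0.4882, -0.0536, 0.2844]
ee_rot: [[0.736, 0.127, 0.664], [-0.225, -0.88, 0.418], [0.638, -0.457, -0.62]]
wrist_force: [-1.8, -0.4, -0.7]
gripper_width: 0.009
gripper_force: 0.0
```

```bash
python3 -c "
from h import *
s=r.sense();print(np.round(s['joints'],2).tolist(),np.round(s['tcp_pos'],4).tolist(),np.round(s['ee_rot'],2).tolist())"
```

```text
[-14.26, -1.84, -21.71, -54.96, -44.0, 133.2] [0.4882, -0.0536, 0.2844] [[0.74, 0.13, 0.66], [-0.22, -0.88, 0.42], [0.64, -0.46, -0.62]]
```

Emit:
move_arm(series=[{"grip":0,"xyz":[0,20,20],"angular":[-0.1,0,0]},{"grip":0,"xyz":[0,40,20],"angular":[-0.2,0,0]},{"grip":0,"xyz":[20,40,20],"angular":[-0.3,0,-0.1]},{"grip":0,"xyz":[40,40,0],"angular":[-0.4,0,-0.2]},{"grip":0,"xyz":[60,40,0],"angular":[-0.5,-0.1,-0.2]},{"grip":0,"xyz":[80,40,0],"angular":[-0.6,-0.1,-0.2]},{"grip":0,"xyz":[80,40,0],"angular":[-0.6,-0.1,-0.2]}])

```text
time_s: 4.65
tcp_pos: [0.5416, -0.1156, 0.3089]
ee_rot: [[0.791, -0.078, 0.607], [-0.053, -0.997, -0.059], [0.609, 0.015, -0.793]]
wrist_force: [-0.2, -1.6, 0.5]
gripper_width: 0.007
gripper_force: 0.0
```

```bash
python3 -c "
from h import *
s=r.sense();print(np.round(s['joints'],2).tolist(),np.round(s['tcp_pos'],4).tolist(),np.round(s['ee_rot'],2).tolist())"
```

```text
[7.29, -2.61, -38.46, 24.69, -18.91, 57.63] [0.5416, -0.1156, 0.3089] [[0.79, -0.08, 0.61], [-0.05, -1.0, -0.06], [0.61, 0.01, -0.79]]
```

```bash
cat > /tmp/e.py <<'E'
s=open('k.py').read()
i=s.index('def fk');k=s.index('def ik')
s=s[:i]+'''def fk(j,P):
    a,d,x1,L1,L2,e,h,wy,wx,Lt=P
    A=R('z',j[0]);B=A@R('y',j[1]);C=B@R('y',-j[2]);W=C@R('x',-j[3]);D=W@R('y',-j[4])
    el=A@[a,d,h]+B@[x1,0,L1]; p=el+C@[L2,0,e]+W@[0,wy,0]
    return p+D@[Lt,0,wx],D@np.array([[0,0,1],[0,-1,0],[1,0,0.]])@R('z',90-j[5]),p,el
'''+s[k:]
open('k.py','w').write(s)
E
python3 /tmp/e.py; cat > /tmp/f.py <<'E'
from h import *; from k import *
J=[[88.155,22.042,.453,0,-68.411,-14.817],[67.735,-12.83,-38.539,-.071,-64.476,-6.395],[9.4,-34.8,-61.2,31.4,-9.2,53.4],[9.2,-12.74,-30.79,3.31,-39.38,80.74],[-14.26,-1.84,-21.71,-54.96,-44.0,133.2],[7.29,-2.61,-38.46,24.69,-18.91,57.63]]
X=[[.179,.599,.248],[.2449,.1805,.2477],[.3463,-.1044,.3538],[.4526,-.0987,.3528],[.4882,-.0536,.2844],[.5416,-.1156,.3089]]
p0=np.array([0,-.16,0,.4,.4,0,.3,0,0,.3])
f=lambda P:np.concatenate([fk(j,P)[0]-x for j,x in zip(J,X)]+[(P-p0)*1e-3])
q=least_squares(f,p0);P=q.x; print(P.round(3),abs(q.fun[:18]).max()); np.save('P.npy',P)
rng=np.random.default_rng(0)
def best(x,M,n=30):
    out=[]
    for _ in range(n):
        j,e=ik(x,M,P,rng.uniform(LO,HI)*[.5,.6,1,1,.7,1])
        if e<2 and not any(abs(j-o).max()<2 for o in out): out.append(j)
    return out
for nm,x,pt in(('lo',(.561,-.076,.045),20),('hi',(.561,-.076,.13),20),('hi30',(.561,-.076,.13),30),('home45',(.553,-.076,.034),45),('lo45',(.55,-.076,.05),45)):
  for roll in(0,180):
    for j in best(np.array(x),tool(pt,-.7,roll)): print(nm,roll,j.round(0), 'wrist',fk(j,P)[2].round(2),'elbow',fk(j,P)[3].round(2))
E
python3 /tmp/f.py
```

```text
[ 0.004  0.     0.003  0.56   0.419  0.002  0.158 -0.159 -0.002  0.276] 0.0024300525907842985
lo 0 [ -38.   46.  -49. -143.  -73.  -87.] wrist [ 0.3  -0.07  0.14] elbow [ 0.32 -0.25  0.55]
lo 180 [ -38.   46.  -49. -143.  -73.   93.] wrist [ 0.3  -0.07  0.14] elbow [ 0.32 -0.25  0.55]
hi 0 [ -37.   28.  -46. -139.  -57. -101.] wrist [ 0.3  -0.07  0.22] elbow [ 0.21 -0.16  0.65]
hi 180 [ -37.   28.  -46. -139.  -57.   79.] wrist [ 0.3  -0.07  0.22] elbow [ 0.21 -0.16  0.65]
hi30 0 [ -31.   19.  -39. -130.  -35. -118.] wrist [ 0.32 -0.07  0.27] elbow [ 0.17 -0.1   0.69]
hi30 180 [ -31.   19.  -39. -130.  -35.   62.] wrist [ 0.32 -0.07  0.27] elbow [ 0.17 -0.1   0.69]
home45 0 [ -26.   27.  -34. -124.  -22. -125.] wrist [ 0.36 -0.07  0.23] elbow [ 0.23 -0.11  0.66]
home45 180 [ -26.   27.  -34. -124.  -22.   55.] wrist [ 0.36 -0.07  0.23] elbow [ 0.23 -0.11  0.66]
lo45 0 [ -23.   24.  -32. -117.  -18. -135.] wrist [ 0.35 -0.07  0.24] elbow [ 0.21 -0.09  0.67]
lo45 180 [ -23.   24.  -32. -117.  -18.   45.] wrist [ 0.35 -0.07  0.24] elbow [ 0.21 -0.09  0.67]
```

```bash
cat >> k.py <<'E'
def rows(js,P,x0,M0,M1=None):
    out=[]
    for j in js:
        x,M=fk(j,P)[:2]; out.append(((M0.T@(x-x0))*1e3,Ro.from_matrix(M0.T@M).as_rotvec(),x,M))
    return out
E
python3 - <<'E'
from h import *; from k import *
P=np.load('P.npy'); s=r.sense(); j0=np.array(s['joints'])
x0,M0=fk(j0,P)[:2]; print(x0-s['tcp_pos'])
jt,e=ik(np.array([.46,-.076,.13]),tool(25,-.7,180),P,[-37,28,-46,-139,-57,79]); print(jt.round(1),e)
n=20
for i,(a,b,x,M) in enumerate(rows([j0+(jt-j0)*k/n for k in range(1,n+1)],P,x0,M0)): print(i+1,a.round(0),b.round(2),x.round(2),'z',M[:,2].round(2))
E
```

```text
[ 0.00045065  0.00074903 -0.00044403]
[ -45.7   20.6  -53.6 -128.1  -54.4   76.3] 2.2863089451871006e-13
1 [-48.  27.  15.] [-0.01 -0.08  0.14] [ 0.51 -0.14  0.27] z [ 0.54 -0.06 -0.84]
2 [-97.  47.  27.] [-0.02 -0.16  0.29] [ 0.48 -0.16  0.23] z [ 0.47 -0.05 -0.88]
3 [-147.   59.   34.] [-0.02 -0.24  0.43] [ 0.44 -0.17  0.19] z [ 0.41 -0.02 -0.91]
4 [-195.   63.   38.] [-0.02 -0.31  0.58] [ 0.41 -0.17  0.16] z [ 0.35  0.02 -0.94]
5 [-240.   59.   39.] [-0.02 -0.37  0.73] [ 0.37 -0.16  0.13] z [ 0.31  0.08 -0.95]
6 [-280.   49.   39.] [-0.01 -0.44  0.89] [ 0.34 -0.15  0.11] z [ 0.27  0.14 -0.95]
7 [-314.   33.   37.] [ 0.01 -0.49  1.04] [ 0.31 -0.13  0.09] z [ 0.26  0.2  -0.94]
8 [-341.   12.   34.] [ 0.03 -0.54  1.2 ] [ 0.29 -0.11  0.07] z [ 0.25  0.27 -0.93]
9 [-360.  -12.   32.] [ 0.06 -0.58  1.35] [ 0.28 -0.09  0.06] z [ 0.27  0.33 -0.9 ]
10 [-371.  -37.   31.] [ 0.1  -0.61  1.51] [ 0.27 -0.06  0.06] z [ 0.3   0.39 -0.87]
11 [-373.  -62.   30.] [ 0.14 -0.63  1.67] [ 0.27 -0.04  0.06] z [ 0.35  0.44 -0.83]
12 [-368.  -85.   32.] [ 0.19 -0.63  1.83] [ 0.28 -0.01  0.06] z [ 0.41  0.47 -0.78]
13 [-355. -104.   35.] [ 0.24 -0.63  1.99] [0.29 0.01 0.06] z [ 0.48  0.48 -0.74]
14 [-336. -118.   40.] [ 0.3  -0.61  2.15] [0.31 0.02 0.07] z [ 0.56  0.47 -0.68]
15 [-312. -125.   46.] [ 0.36 -0.57  2.31] [0.33 0.02 0.08] z [ 0.64  0.44 -0.63]
16 [-284. -124.   54.] [ 0.43 -0.52  2.46] [0.36 0.02 0.09] z [ 0.71  0.39 -0.58]
17 [-255. -115.   63.] [ 0.51 -0.45  2.61] [0.39 0.01 0.1 ] z [ 0.78  0.32 -0.54]
18 [-226.  -97.   73.] [ 0.58 -0.35  2.76] [ 0.41 -0.01  0.11] z [ 0.84  0.22 -0.49]
19 [-199.  -70.   82.] [ 0.66 -0.24  2.89] [ 0.44 -0.04  0.12] z [ 0.88  0.11 -0.45]
20 [-176.  -35.   89.] [ 0.74 -0.09  3.02] [ 0.46 -0.08  0.13] z [ 0.91 -0.01 -0.42]
```

```bash
python3 - <<'E'
from h import *; from k import *
P=np.load('P.npy'); s=r.sense(); j0=np.array(s['joints'])
x0,M0=fk(j0,P)[:2]
X1=np.array([.44,-.076,.25])
jt,e=ik(X1,tool(25,-.7,180),P,[-37,28,-46,-139,-57,79]); print(jt.round(1),e)
n=22; j=j0
for k in range(1,n+1):
    u=k/n; M=fk(j0+(jt-j0)*u,P)[1]; x=x0+(X1-x0)*min(1,2*u)
    jn,e=ik(x,M,P,j); a=(M0.T@(x-x0))*1e3; b=Ro.from_matrix(M0.T@M).as_rotvec()
    print(k,a.round(0).astype(int).tolist(),b.round(2).tolist(),'z',M[:,2].round(2),jn.round(0),'%.1f'%e,abs(jn-j).max().round(0)); j=jn
E
```

```text
[-26.7  -8.9 -39.1 -96.5 -23.6  18.8] 1.9520277158835647e-13
1 [-11, -3, -2] [0.01, -0.02, 0.14] z [ 0.6  -0.05 -0.8 ] [  8.  -3. -39.  23. -20.  51.] 0.0 7.0
2 [-22, -6, -3] [0.02, -0.03, 0.29] z [ 0.59 -0.04 -0.81] [  8.  -4. -39.  20. -20.  44.] 0.0 7.0
3 [-32, -9, -5] [0.03, -0.04, 0.43] z [ 0.58 -0.02 -0.81] [  9.  -4. -40.  18. -21.  38.] 0.0 7.0
4 [-43, -11, -7] [0.04, -0.05, 0.57] z [ 0.58 -0.   -0.81] [  9.  -5. -40.  16. -21.  31.] 0.0 7.0
5 [-54, -14, -8] [0.05, -0.06, 0.72] z [ 0.58  0.01 -0.81] [ 10.  -6. -41.  14. -20.  25.] 0.0 7.0
6 [-65, -17, -10] [0.07, -0.07, 0.86] z [ 0.58  0.03 -0.81] [ 10.  -7. -42.  12. -19.  18.] 0.0 7.0
7 [-75, -20, -11] [0.08, -0.08, 1.0] z [ 0.59  0.05 -0.81] [ 10.  -7. -43.  10. -18.  11.] 0.0 7.0
8 [-86, -23, -13] [0.1, -0.08, 1.15] z [ 0.6   0.06 -0.8 ] [ 10.  -8. -45.   9. -17.   4.] 0.0 7.0
9 [-97, -26, -15] [0.12, -0.09, 1.29] z [ 0.61  0.08 -0.79] [ 11.  -9. -46.   9. -15.  -4.] 0.0 8.0
10 [-108, -29, -16] [0.14, -0.09, 1.43] z [ 0.63  0.09 -0.77] [ 11. -10. -49.   9. -12. -13.] 0.0 9.0
11 [-118, -32, -18] [0.17, -0.09, 1.57] z [ 0.6
[... 468 characters left out ...]
32, -18] [0.35, -0.1, 2.26] z [ 0.77  0.12 -0.63] [  4. -11. -42. -32.  -9. -15.] 4.3 9.0
17 [-118, -32, -18] [0.4, -0.1, 2.39] z [ 0.79  0.11 -0.6 ] [  2. -11. -40. -41.  -9. -12.] 3.6 9.0
18 [-118, -32, -18] [0.45, -0.1, 2.52] z [ 0.82  0.09 -0.57] [ -1. -10. -39. -50.  -9.  -9.] 2.3 9.0
19 [-118, -32, -18] [0.51, -0.09, 2.65] z [ 0.84  0.07 -0.53] [ -4. -10. -38. -59.  -9.  -7.] 0.5 8.0
20 [-118, -32, -18] [0.58, -0.09, 2.78] z [ 0.87  0.05 -0.5 ] [-13. -10. -37. -74. -15.   5.] 0.0 15.0
21 [-118, -32, -18] [0.65, -0.09, 2.9] z [ 0.89  0.02 -0.46] [-21.  -9. -37. -86. -19.  13.] 0.0 12.0
22 [-118, -32, -18] [0.74, -0.09, 3.02] z [ 0.91 -0.01 -0.42] [-27.  -9. -39. -97. -24.  19.] 0.0 10.0
```

Emit:
move_arm(series=[{"grip":0,"xyz":[-11,-3,-2],"angular":[0.01,-0.02,0.14]},{"grip":0,"xyz":[-22,-6,-3],"angular":[0.02,-0.03,0.29]},{"grip":0,"xyz":[-32,-9,-5],"angular":[0.03,-0.04,0.43]},{"grip":0,"xyz":[-43,-11,-7],"angular":[0.04,-0.05,0.57]},{"grip":0,"xyz":[-54,-14,-8],"angular":[0.05,-0.06,0.72]},{"grip":0,"xyz":[-65,-17,-10],"angular":[0.07,-0.07,0.86]},{"grip":0,"xyz":[-75,-20,-11],"angular":[0.08,-0.08,1.0]},{"grip":0,"xyz":[-86,-23,-13],"angular":[0.1,-0.08,1.15]},{"grip":0,"xyz":[-97,-26,-15],"angular":[0.12,-0.09,1.29]},{"grip":0,"xyz":[-108,-29,-16],"angular":[0.14,-0.09,1.43]}])

```text
time_s: 5.65
tcp_pos: [0.4478, -0.0803, 0.2546]
ee_rot: [[0.117, -0.768, 0.629], [-0.993, -0.075, 0.093], [-0.024, -0.636, -0.771]]
wrist_force: [0.9, 1.1, -0.1]
gripper_width: 0.008
gripper_force: 0.0
```

```bash
cat > plan.py <<'E'
# python plan.py x y z pitch yaw roll n : rows from the present pose to a target pose, with predicted joints
from h import *; from k import *; import sys
v=list(map(float,sys.argv[1:7])); n=int(sys.argv[7]); P=np.load('P.npy'); s=r.sense(); j=np.array(s['joints'])
x0=np.array(s['tcp_pos']);M0=np.array(s['ee_rot']);print('now',x0.round(4),j.round(0),M0[:,2].round(3))
X1=np.array(v[:3]);w=Ro.from_matrix(M0.T@tool(*v[3:])).as_rotvec()
for k in range(1,n+1):
    u=k/n;x=x0+(X1-x0)*u;M=M0@Ro.from_rotvec(w*u).as_matrix();jn,e=ik(x,M,P,j)
    print(k,(M0.T@(x-x0)*1e3).round(1).tolist(),(w*u).round(3).tolist(),jn.round(0),'%.1f'%e,abs(jn-j).max().round(0));j=jn
E
python3 plan.py .44 -.076 .25 25 -.7 180 12
```

```text
now [ 0.4478 -0.0803  0.2546] [ 11. -10. -49.   9. -12. -13.] [ 0.629  0.093 -0.771]
1 [-0.4, 0.7, -0.1] [0.037, -0.022, 0.133] [ 11. -10. -48.   3. -11. -14.] 0.0 7.0
2 [-0.8, 1.4, -0.2] [0.074, -0.043, 0.267] [ 10. -11. -47.  -4.  -9. -15.] 0.0 7.0
3 [-1.3, 2.1, -0.3] [0.112, -0.065, 0.4] [  9. -11. -45. -13.  -9. -12.] 0.2 9.0
4 [-1.7, 2.9, -0.3] [0.149, -0.086, 0.534] [  7. -10. -43. -22.  -9. -10.] 0.0 9.0
5 [-2.1, 3.6, -0.4] [0.186, -0.108, 0.667] [  3. -10. -40. -35. -11.  -3.] 0.0 13.0
6 [-2.5, 4.3, -0.5] [0.223, -0.129, 0.8] [ -3. -10. -37. -47. -14.   5.] 0.0 12.0
7 [-3.0, 5.0, -0.6] [0.26, -0.151, 0.934] [ -8.  -9. -36. -58. -16.  10.] 0.0 11.0
8 [-3.4, 5.7, -0.7] [0.298, -0.173, 1.067] [-13.  -9. -35. -67. -18.  14.] 0.0 9.0
9 [-3.8, 6.4, -0.8] [0.335, -0.194, 1.201] [-17.  -9. -36. -76. -20.  16.] 0.0 8.0
10 [-4.2, 7.2, -0.8] [0.372, -0.216, 1.334] [-21.  -9. -36. -83. -21.  18.] 0.0 7.0
11 [-4.7, 7.9, -0.9] [0.409, -0.237, 1.468] [-24.  -9. -38. -90. -23.  19.] 0.0 7.0
12 [-5.1, 8.6, -1.0] [0.446, -0.259, 1.601] [-27.  -9. -39. -97. -24.  19.] 0.0 6.0
```

Excellent: this path is feasible.

Emit:
move_arm(series=[{"grip":0,"xyz":[0,1,0],"angular":[0.037,-0.022,0.133]},{"grip":0,"xyz":[-1,1,0],"angular":[0.074,-0.043,0.267]},{"grip":0,"xyz":[-1,2,0],"angular":[0.112,-0.065,0.4]},{"grip":0,"xyz":[-2,3,0],"angular":[0.149,-0.086,0.534]},{"grip":0,"xyz":[-2,4,0],"angular":[0.186,-0.108,0.667]},{"grip":0,"xyz":[-3,4,0],"angular":[0.223,-0.129,0.8]},{"grip":0,"xyz":[-3,5,-1],"angular":[0.26,-0.151,0.934]},{"grip":0,"xyz":[-3,6,-1],"angular":[0.298,-0.173,1.067]},{"grip":0,"xyz":[-4,6,-1],"angular":[0.335,-0.194,1.201]},{"grip":0,"xyz":[-4,7,-1],"angular":[0.372,-0.216,1.334]}])

```text
time_s: 6.65
tcp_pos: [0.4411, -0.0775, 0.2506]
ee_rot: [[-0.441, -0.171, 0.881], [-0.261, 0.964, 0.057], [-0.859, -0.205, -0.469]]
wrist_force: [-1.5, 0.2, -0.3]
gripper_width: 0.008
gripper_force: 0.0
```

```bash
python3 plan.py .50 -.076 .15 25 -.7 180 4;  python3 plan.py .50 -.076 .044 25 -.7 180 7
```

```text
now [ 0.4411 -0.0775  0.2506] [-21.  -9. -36. -83. -22.  18.] [ 0.881  0.057 -0.469]
1 [15.0, 3.0, 24.8] [0.019, -0.011, 0.067] [-28.  -3. -38. -97. -28.  34.] 0.0 15.0
2 [30.1, 6.0, 49.6] [0.037, -0.022, 0.134] [ -34.    3.  -41. -109.  -33.   47.] 0.0 13.0
3 [45.1, 9.0, 74.4] [0.056, -0.033, 0.201] [ -37.    9.  -44. -120.  -39.   58.] 0.0 11.0
4 [60.1, 12.0, 99.2] [0.074, -0.044, 0.268] [ -39.   16.  -47. -129.  -46.   68.] 0.0 9.0
now [ 0.4411 -0.0775  0.2506] [-21.  -9. -36. -83. -22.  18.] [ 0.881  0.057 -0.469]
1 [21.6, 4.8, 21.3] [0.011, -0.006, 0.038] [-29.  -3. -39. -97. -28.  36.] 0.0 17.0
2 [43.2, 9.6, 42.5] [0.021, -0.013, 0.077] [ -35.    3.  -42. -108.  -35.   50.] 0.0 15.0
3 [64.8, 14.5, 63.8] [0.032, -0.019, 0.115] [ -40.   10.  -46. -117.  -42.   64.] 0.0 13.0
4 [86.4, 19.3, 85.1] [0.042, -0.025, 0.153] [ -42.   18.  -49. -125.  -49.   75.] 0.0 12.0
5 [108.0, 24.1, 106.4] [0.053, -0.031, 0.192] [ -44.   27.  -52. -131.  -57.   85.] 0.0 10.0
6 [129.6, 28.9, 127.6] [0.064, -0.038, 0.23] [ -44.   36.  -54. -136.  -65.   92.] 0.0 9.0
7 [151.2, 33.7, 148.9] [0.074, -0.044, 0.268] [ -44.   44.  -55. -139.  -72.   97.] 0.0 8.0
```

Emit:
move_arm(series=[{"grip":0,"xyz":[15,3,15],"angular":[0.01,0,0.03]},{"grip":0,"xyz":[30,7,30],"angular":[0.02,-0.01,0.06]},{"grip":0,"xyz":[50,11,50],"angular":[0.03,-0.02,0.09]},{"grip":0,"xyz":[70,15,69],"angular":[0.035,-0.02,0.12]},{"grip":0,"xyz":[90,20,89],"angular":[0.045,-0.027,0.16]},{"grip":0,"xyz":[110,25,108],"angular":[0.055,-0.032,0.195]},{"grip":0,"xyz":[130,29,128],"angular":[0.064,-0.038,0.23]},{"grip":0,"xyz":[143,32,141],"angular":[0.07,-0.042,0.255]},{"grip":0,"xyz":[151,34,149],"angular":[0.074,-0.044,0.268]},{"grip":0,"xyz":[151,34,149],"angular":[0.074,-0.044,0.268]}])

```text
time_s: 7.65
tcp_pos: [0.4998, -0.0754, 0.0412]
ee_rot: [[-0.428, 0.007, 0.904], [0.004, 1.0, -0.006], [-0.904, 0.001, -0.428]]
wrist_force: [-0.2, 0.1, 0.4]
gripper_width: 0.007
gripper_force: 0.0
```

```bash
python3 plan.py .5595 -.076 .044 25 -.7 180 4; python3 - <<'E'
from h import *
s=cap('side'); save(s,'side2.png',(230,110,390,230),5)
print(r.sense()['wrist_force'],np.round(r.sense()['ee_rot'],3).tolist())
E
```

```text
now [ 0.4998 -0.0754  0.0412] [ -45.   45.  -54. -138.  -71.   97.] [ 0.904 -0.006 -0.428]
1 [-7.0, -0.0, 13.2] [0.001, -0.001, 0.0] [ -42.   43.  -53. -140.  -69.   94.] 0.0 2.0
2 [-14.0, -0.1, 26.4] [0.002, -0.003, 0.001] [ -40.   42.  -51. -141.  -67.   92.] 0.0 2.0
3 [-21.0, -0.1, 39.6] [0.004, -0.004, 0.001] [ -39.   41.  -49. -142.  -66.   91.] 0.0 2.0
4 [-28.0, -0.2, 52.8] [0.005, -0.006, 0.002] [ -37.   41.  -48. -143.  -64.   89.] 0.0 2.0
[0.04422666 0.06406139 0.16458286] [[-0.426, 0.007, 0.905], [0.002, 1.0, -0.007], [-0.905, -0.001, -0.426]]
```

View pics/side2.png

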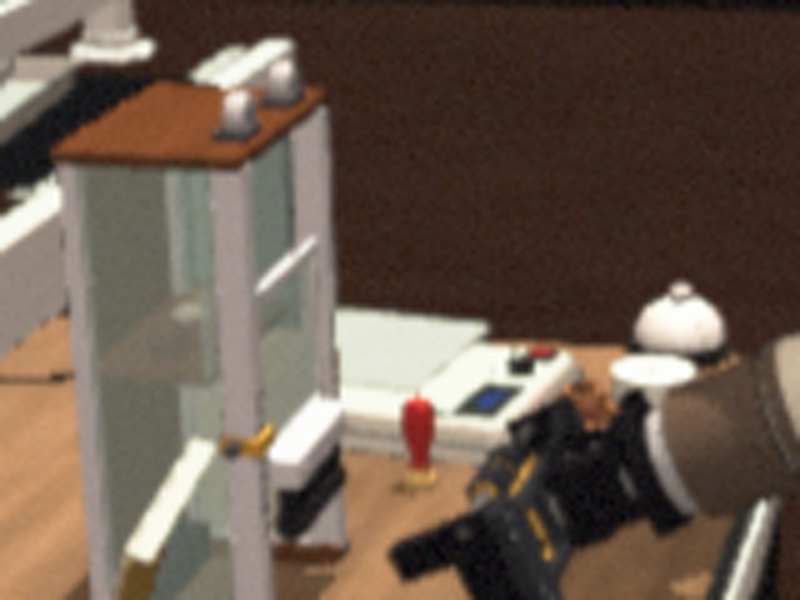

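The picture shows the closed gripper tilted in front of the sash, with its tip at crop (395,560) and below the bulb. The clip is untouched. I'll go under the bulb.

Emit:
move_arm(series=[{"grip":0,"xyz":[-7,0,13],"angular":[0,0,0]},{"grip":0,"xyz":[-14,0,26.5],"angular":[0,0,0]},{"grip":0,"xyz":[-21,0,40],"angular":[0,0,0]},{"grip":0,"xyz":[-26,0,53],"angular":[0,0,0]},{"grip":0,"xyz":[-26,0,53],"angular":[0,0,0]},{"grip":0,"xyz":[-28,0,52],"angular":[0,0,0]},{"grip":0,"xyz":[-30,0,51],"angular":[0,0,0]},{"grip":0,"xyz":[-32,0,50],"angular":[0,0,0]},{"grip":0,"xyz":[-32,0,50],"angular":[0,0,0]}])

```text
time_s: 8.6
tcp_pos: [0.5587, -0.0765, 0.0518]
ee_rot: [[-0.424, 0.008, 0.906], [0.0, 1.0, -0.009], [-0.906, -0.004, -0.424]]
wrist_force: [0.5, -0.5, -0.7]
gripper_width: 0.004
gripper_force: 0.0
```

Emit:
move_arm(series=[{"grip":0,"xyz":[-1,0,-0.5],"angular":[0,0,0]},{"grip":0,"xyz":[-2,0,-1],"angular":[0,0,0]},{"grip":0,"xyz":[-3,0,-1.4],"angular":[0,0,0]},{"grip":0,"xyz":[-4,0,-1.9],"angular":[0,0,0]},{"grip":0,"xyz":[-5,0,-2.3],"angular":[0,0,0]},{"grip":0,"xyz":[-6,0,-2.8],"angular":[0,0,0]},{"grip":0,"xyz":[-7,0,-3.3],"angular":[0,0,0]},{"grip":0,"xyz":[-8,0,-3.7],"angular":[0,0,0]},{"grip":0,"xyz":[-9,0,-4.2],"angular":[0,0,0]},{"grip":0,"xyz":[-9,0,-4.2],"angular":[0,0,0]}])

```text
time_s: 9.6
tcp_pos: [0.5588, -0.0763, 0.0611]
ee_rot: [[-0.425, 0.008, 0.905], [0.0, 1.0, -0.009], [-0.905, -0.004, -0.425]]
wrist_force: [-1.1, -2.6, -6.6]
gripper_width: 0.003
gripper_force: 3.0
```

Emit:
move_arm(series=[{"grip":0,"xyz":[-1,0,-0.5],"angular":[0,0,0]},{"grip":0,"xyz":[-2,0,-1],"angular":[0,0,0]},{"grip":0,"xyz":[-3,0,-1.4],"angular":[0,0,0]},{"grip":0,"xyz":[-4,0,-1.9],"angular":[0,0,0]},{"grip":0,"xyz":[-5,0,-2.3],"angular":[0,0,0]},{"grip":0,"xyz":[-6,0,-2.8],"angular":[0,0,0]}])

```text
time_s: 10.2
tcp_pos: [0.5589, -0.0763, 0.068]
ee_rot: [[-0.424, 0.008, 0.905], [0.0, 1.0, -0.009], [-0.905, -0.004, -0.424]]
wrist_force: [-2.6, -3.4, -6.0]
gripper_width: 0.006
gripper_force: 3.5
```

Emit:
move_arm(series=[{"grip":0,"xyz":[-1.8,0,-0.8],"angular":[0,0,0]},{"grip":0,"xyz":[-3.6,0,-1.7],"angular":[0,0,0]},{"grip":0,"xyz":[-5.4,0,-2.5],"angular":[0,0,0]},{"grip":0,"xyz":[-7.2,0,-3.4],"angular":[0,0,0]},{"grip":0,"xyz":[-9,0,-4.2],"angular":[0,0,0]},{"grip":0,"xyz":[-10.8,0,-5.1],"angular":[0,0,0]},{"grip":0,"xyz":[-12.6,0,-5.9],"angular":[0,0,0]},{"grip":0,"xyz":[-14.4,0,-6.8],"angular":[0,0,0]},{"grip":0,"xyz":[-16.2,0,-7.6],"angular":[0,0,0]},{"grip":0,"xyz":[-18,0,-8.5],"angular":[0,0,0]}])

```text
time_s: 11.2
tcp_pos: [0.5589, -0.0763, 0.0881]
ee_rot: [[-0.424, 0.008, 0.906], [-0.0, 1.0, -0.009], [-0.906, -0.004, -0.424]]
wrist_force: [-2.2, -4.4, -6.3]
gripper_width: 0.009
gripper_force: 3.6
```

Emit:
move_arm(series=[{"grip":0,"xyz":[-1.8,0,-0.8],"angular":[0,0,0]},{"grip":0,"xyz":[-3.6,0,-1.7],"angular":[0,0,0]},{"grip":0,"xyz":[-5.4,0,-2.5],"angular":[0,0,0]},{"grip":0,"xyz":[-7.2,0,-3.4],"angular":[0,0,0]},{"grip":0,"xyz":[-9,0,-4.2],"angular":[0,0,0]},{"grip":0,"xyz":[-10.8,0,-5.1],"angular":[0,0,0]},{"grip":0,"xyz":[-12.6,0,-5.9],"angular":[0,0,0]},{"grip":0,"xyz":[-14.4,0,-6.8],"angular":[0,0,0]},{"grip":0,"xyz":[-16.2,0,-7.6],"angular":[0,0,0]},{"grip":0,"xyz":[-18,0,-8.5],"angular":[0,0,0]}])

```text
time_s: 12.2
tcp_pos: [0.5589, -0.0762, 0.108]
ee_rot: [[-0.424, 0.008, 0.906], [-0.0, 1.0, -0.009], [-0.906, -0.004, -0.424]]
wrist_force: [-1.3, -4.2, -7.1]
gripper_width: 0.008
gripper_force: 3.4
```

```bash
python3 - <<'E'
from h import *
s=cap('side'); save(s,'side3.png',(260,165,320,225),10)
p=r.sense(); print(p['tcp_pos'],p['wrist_force'])
E
```

```text
[ 0.55891354 -0.07624255  0.10841717] [-1.80332813 -4.28562426 -6.30124314]
```

View pics/side3.png

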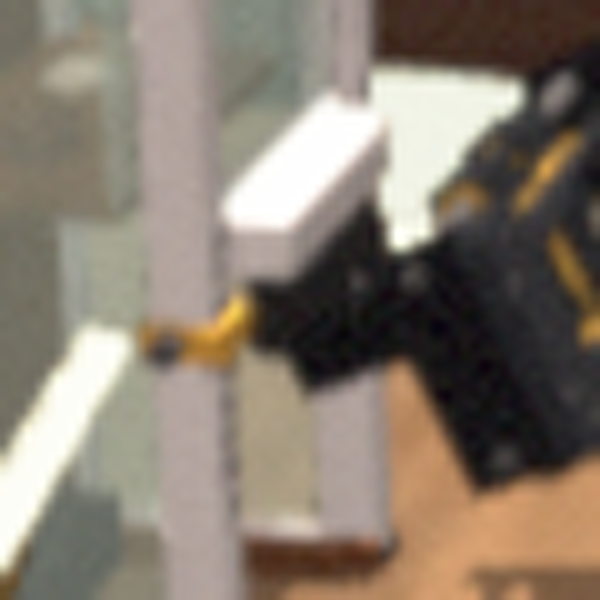

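The clip tip is at crop (250,300). The rail's lower edge is at crop row ~278, and the finger is at (305,390), pressing the bulb. The sash has risen about 45 mm, with about 33 mm to go.

Emit:
move_arm(series=[{"grip":0,"xyz":[-1.8,0,-0.8],"angular":[0,0,0]},{"grip":0,"xyz":[-3.6,0,-1.7],"angular":[0,0,0]},{"grip":0,"xyz":[-5.4,0,-2.5],"angular":[0,0,0]},{"grip":0,"xyz":[-7.2,0,-3.4],"angular":[0,0,0]},{"grip":0,"xyz":[-9,0,-4.2],"angular":[0,0,0]},{"grip":0,"xyz":[-10.8,0,-5.1],"angular":[0,0,0]},{"grip":0,"xyz":[-12.6,0,-5.9],"angular":[0,0,0]},{"grip":0,"xyz":[-14.4,0,-6.8],"angular":[0,0,0]},{"grip":0,"xyz":[-16.2,0,-7.6],"angular":[0,0,0]},{"grip":0,"xyz":[-18,0,-8.5],"angular":[0,0,0]}])

```text
time_s: 13.25
tcp_pos: [0.5588, -0.0762, 0.128]
ee_rot: [[-0.424, 0.008, 0.906], [-0.0, 1.0, -0.009], [-0.906, -0.004, -0.424]]
wrist_force: [0.0, -5.1, -6.5]
gripper_width: 0.007
gripper_force: 3.3
```

Emit:
move_arm(series=[{"grip":0,"xyz":[-1.8,0,-0.8],"angular":[0,0,0]},{"grip":0,"xyz":[-3.6,0,-1.7],"angular":[0,0,0]},{"grip":0,"xyz":[-5.4,0,-2.5],"angular":[0,0,0]},{"grip":0,"xyz":[-7.2,0,-3.4],"angular":[0,0,0]},{"grip":0,"xyz":[-7.2,0,-3.4],"angular":[0,0,0]}])

```text
time_s: 13.75
tcp_pos: [0.5588, -0.0759, 0.1361]
ee_rot: [[-0.423, 0.007, 0.906], [-0.001, 1.0, -0.008], [-0.906, -0.004, -0.423]]
wrist_force: [-1.6, -5.0, -5.4]
gripper_width: 0.006
gripper_force: 3.1
```

```bash
python3 - <<'E'
from h import *
s=cap('side'); p=r.sense(); print(p['tcp_pos'],p['wrist_force'])
for v in range(176,206): print(v,' '.join('%3d'%x for x in s['img'][v,278:304].max(1)))
E
```

```text
[ 0.55874636 -0.07591795  0.13600104] [-0.91237207 -5.39162313 -5.86521319]
176 176 170 158 187 251 254 254 254 254 254 253 243 194 153 147 143 119  78  96 226 241 242 243 240 200 117
177 173 169 157 166 238 247 247 248 247 248 240 199 155 144 140 120  79  44  74 190 237 241 242 243 233 145
178 177 170 155 153 176 191 191 191 195 197 183 173 145 140 121  80  41  28  40 107 227 241 240 237 208 112
179 177 171 158 153 164 175 177 181 176 178 170 166 145 122  79  46  31  31  32  88 220 215 204 192 118  53
180 173 170 157 149 165 171 176 180 178 177 163 137 126  83  50  31  32  29  30  74 173 132  87  74  44  27
181 177 172 157 153 163 169 175 172 174 172 163 127  93  50  35  30  32  36  30  40  65  52  47  43  25  20
182 175 173 161 152 158 158 156 152 150 153 137  97  53  37  36  33  29  39  31  25  25  44  63  59  32  27
183 175 170 160 153 156 148 117  99 100 100  83  48  34  33  34  34  41  74  45  28  24  36  62  58  39  26
184 177 173 163 154 162 164 100  52  41  40  27  31  34  31  34  30  38  82  48  29  26  26  42  35  24  22
185 175 172 164 152 159 164  99  49  33  23  23  28 
[... 1515 characters left out ...]
 183 180 177 175 176 168 146 166 179 166 166 170 161
200 143 168 165 164 155 140 161 170 167 167 163 166 167 186 178 175 178 173 173 151 165 182 160 159 157 156
201 167 174 162 154 144 134 161 171 170 170 167 165 169 170 175 174 175 175 175 157 163 178 183 184 182 176
202 177 176 165 150 124 140 166 171 171 171 171 170 170 169 175 174 174 175 173 159 165 186 192 190 186 184
203 179 179 173 164 140 149 167 171 170 170 171 169 170 166 172 173 176 174 172 160 167 185 192 191 185 189
204 176 177 177 165 134 141 165 171 172 172 169 169 166 168 173 175 175 173 170 156 170 184 190 189 188 185
205 178 176 178 166 130 135 165 171 173 170 170 170 167 170 171 173 173 174 170 158 162 181 185 183 182 181
```

```bash
python3 - <<'E'
from h import *
s=cap('side')
for z in(.056,.058,.060,.062,.130,.134,.138,.142):
    h=bulb(s,z); print(z,h[np.argmax(h[:,1])].round(1),'rail bottom front-left corner',proj(s,cab(-.070,.061,z+.036)).round(1),proj(s,cab(-.070,.05,z+.036)).round(1))
h=cv2.cvtColor(s['img'],cv2.COLOR_RGB2HSV)
for v in range(191,202): print(v,[tuple(int(q) for q in h[v,c]) for c in range(279,287)])
E
```

```text
0.056 [286.1 220.8] rail bottom front-left corner [287.8 211.2] [289.  209.8]
0.058 [286.  220.2] rail bottom front-left corner [287.8 210.5] [289.  209.1]
0.06 [286.  219.6] rail bottom front-left corner [287.8 209.9] [289.  208.5]
0.062 [286. 219.] rail bottom front-left corner [287.8 209.3] [288.9 207.8]
0.13 [284.5 197.2] rail bottom front-left corner [286.7 186.9] [287.9 185.6]
0.134 [284.5 195.9] rail bottom front-left corner [286.6 185.6] [287.8 184.3]
0.138 [284.4 194.6] rail bottom front-left corner [286.5 184.2] [287.8 183. ]
0.142 [284.4 193.3] rail bottom front-left corner [286.5 182.9] [287.7 181.6]
191 [(7, 30, 177), (10, 33, 170), (7, 30, 144), (13, 42, 141), (19, 50, 158), (20, 53, 148), (20, 55, 126), (21, 56, 105)]
192 [(9, 28, 174), (8, 33, 171), (13, 28, 144), (15, 36, 143), (19, 48, 161), (19, 56, 167), (20, 52, 161), (22, 51, 146)]
193 [(10, 31, 172), (6, 28, 171), (8, 27, 149), (13, 33, 149), (19, 59, 163), (19, 59, 168), (20, 57, 166), (20, 54, 166)]
194 [(8, 28, 173), (6, 28, 171), (7, 29, 152), (13, 43, 142), (18, 92, 180), (20, 84, 182), (19, 63, 169), (19,
[... 211 characters left out ...]
235), (20, 159, 173), (19, 94, 152), (19, 63, 162)]
197 [(15, 86, 184), (16, 100, 201), (17, 135, 212), (20, 167, 234), (19, 181, 186), (18, 157, 146), (18, 80, 156), (18, 60, 165)]
198 [(17, 164, 182), (18, 167, 208), (18, 181, 216), (18, 181, 185), (18, 174, 144), (17, 136, 141), (19, 71, 162), (20, 56, 167)]
199 [(18, 177, 163), (18, 178, 176), (18, 194, 171), (18, 188, 152), (18, 159, 141), (18, 103, 153), (19, 59, 164), (21, 58, 167)]
200 [(17, 168, 165), (17, 171, 166), (18, 173, 164), (18, 177, 154), (17, 121, 139), (20, 69, 162), (18, 59, 169), (19, 56, 168)]
201 [(15, 92, 177), (14, 98, 164), (16, 112, 152), (15, 123, 149), (17, 81, 135), (18, 60, 165), (20, 59, 170), (20, 60, 170)]
```

Emit:
move_arm(series=[{"grip":0,"xyz":[3,0,1.4],"angular":[0,0,0]},{"grip":0,"xyz":[6,0,2.8],"angular":[0,0,0]},{"grip":0,"xyz":[9,0,4.2],"angular":[0,0,0]},{"grip":0,"xyz":[13,0,6],"angular":[0,0,0]},{"grip":0,"xyz":[18,0,8.4],"angular":[0,0,0]},{"grip":0,"xyz":[25,0,0],"angular":[0,0,0]},{"grip":0,"xyz":[37,0,-20],"angular":[0,0,0]},{"grip":0,"xyz":[50,0,-45],"angular":[0,0,0]},{"grip":0,"xyz":[60,0,-65],"angular":[0,0,0]},{"grip":0,"xyz":[60,0,-65],"angular":[0,0,0]}])

```text
time_s: 14.85
tcp_pos: [0.472, -0.0745, 0.1084]
ee_rot: [[-0.426, 0.009, 0.905], [0.003, 1.0, -0.008], [-0.905, -0.0, -0.426]]
wrist_force: [0.0, -0.4, -0.2]
gripper_width: 0.001
gripper_force: 0.0
```

```bash
python3 - <<'E'
from h import *
I=np.mean([cap('side')['img'].astype(float) for _ in range(4)],0)
s=cap('side'); s['img']=I.round().astype(np.uint8); save(s,'side4.png',(262,170,312,215),14)
p=r.sense(); print(p['tcp_pos'],p['wrist_force'])
for v in range(178,204): print(v,' '.join('%3d'%x for x in s['img'][v,278:304].max(1)))
for z in(.135,.138,.141):
    h=bulb(s,z); print(z,h[np.argmax(h[:,1])],proj(s,cab(-.056,.054,z)))
    print(h[h[:,0]>290].round(1).tolist()[::4])
E
```

```text
[ 0.4753564  -0.07582753  0.10932566] [-0.2390863   0.96962431  0.12181674]
178 172 169 155 152 177 188 189 191 192 193 179 172 146 140 122  80  41  27  88 224 240 241 240 241 241 240
179 174 168 156 149 160 173 176 179 176 177 167 167 146 123  83  43  26  22  72 189 235 240 241 240 241 240
180 173 171 157 150 160 172 176 176 175 175 163 138 123  85  44  25  20  28  45 122 228 240 241 240 241 241
181 174 170 158 151 160 169 172 173 172 169 158 125  90  50  24  24  28  32  35  94 226 240 241 241 241 242
182 175 171 160 151 159 162 154 151 151 151 134  96  50  26  23  27  33  33  40  92 228 240 242 242 242 242
183 174 170 161 151 156 157 120  99  99 100  79  46  29  24  26  29  35  37  37  96 227 240 241 242 242 241
184 174 171 163 152 161 162 103  53  42  40  33  20  22  22  32  35  38  35  54 118 227 240 241 241 242 241
185 174 172 165 152 158 162  95  40  27  24  18  22  25  31  35  38  33  48  88 137 222 238 240 240 241 240
186 173 173 165 154 156 160  94  39  27  25  25  26  28  37  39  37  48  93 128 153 225 235 236 235 234 229
187 175 172 166 152 146 155 102  48  30  22  28  26 
[... 2075 characters left out ...]
180.6999969482422]]
0.138 [284.4181  194.57619] [283.22200358 195.00675723]
[[297.70001220703125, 180.5], [297.3999938964844, 181.6999969482422], [292.3999938964844, 177.60000610351562], [293.5, 177.0], [294.8999938964844, 177.0], [296.1000061035156, 177.60000610351562], [297.1000061035156, 178.5], [297.70001220703125, 179.8000030517578]]
0.141 [284.36874 193.59439] [283.17164594 194.02319286]
[[297.70001220703125, 179.5], [297.3999938964844, 180.8000030517578], [292.3999938964844, 176.6999969482422], [293.5, 176.10000610351562], [294.79998779296875, 176.10000610351562], [296.1000061035156, 176.60000610351562], [297.1000061035156, 177.60000610351562], [297.6000061035156, 178.89999389648438]]
```

View pics/side4.png

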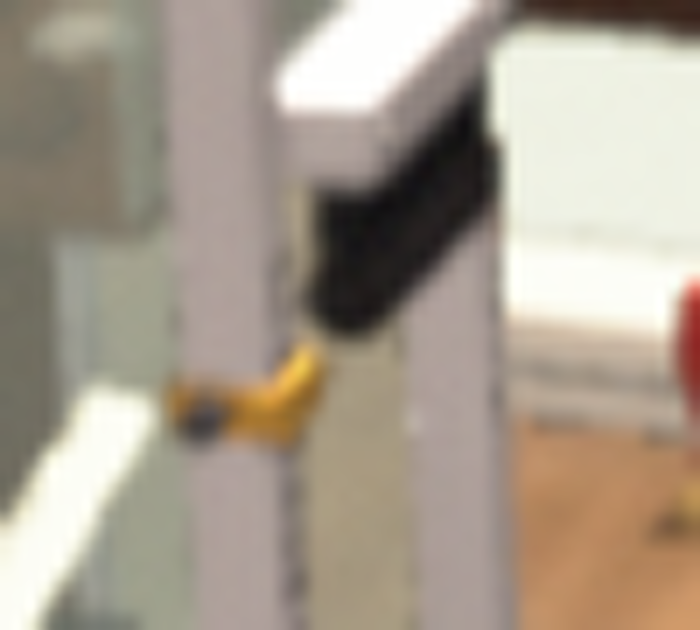

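The bulb hangs free with its lowest point at crop (350,330), about px (286.5,193.6). The clip's tip is at about crop (320,352), px (284.5,194.6). They are close; I'll check the taper of the tip more carefully.

```bash
python3 - <<'E'
from h import *
s=cap('side');I=np.mean([cap('side')['img'].astype(float) for _ in range(10)],0)
g=I[:,:,0]-I[:,:,2]
for v in range(191,204): print(v,' '.join('%4d'%x for x in g[v,272:290]))
print(zline(s,(284.5,195),cab(-.056,.054,0)),zline(s,(284.5,196),cab(-.056,.054,0)))
print('dirs: -y 10mm',proj(s,cab(-.056,.044,.138))-proj(s,cab(-.056,.054,.138)),'-x 10mm',proj(s,cab(-.066,.054,.138))-proj(s,cab(-.056,.054,.138)))
print([proj(s,cab(-.054,y,.138)).round(1) for y in(.062,.08)], [proj(s,cab(-.055,.08,z)).round(1) for z in(0,.3)])
t=cap('top');It=np.mean([cap('top')['img'].astype(float) for _ in range(10)],0);gt=It[:,:,0]-It[:,:,2]; gg=It[:,:,1]-It[:,:,2]
for v in range(176,185): print(v,' '.join('%4d'%x for x in gg[v,274:292]))
print(proj(t,cab(-.056,.054,.138)),proj(t,cab(-.070,.061,.195)),proj(t,cab(-.070,-.061,.195)))
E
```

```text
191   18   18   18   20   20   21   19   19   20   16   19   19   10    5    3    3    3    6
192   19   19   18   20   20   21   19   20   19   17   18   23   15    6    3    2    4   12
193   18   18   17   19   21   21   21   19   19   17   20   33   30   17    8    9   16   24
194   18   18   17   19   20   20   20   20   19   16   23   63   59   37   26   25   28   33
195   18   18   18   20   20   20   20   19   19   19   54  128   94   52   38   35   36   35
196   18   18   25   31   30   28   24   24   26   44  130  153  108   56   39   36   36   37
197   20   30   55   60   47   50   54   62   79  110  155  130   90   49   37   37   37   37
198   24   41   83   74   44   54   87  116  136  149  129   99   76   44   37   36   37   36
199   20   34   68   42   15   19   70  112  122  123  105   86   58   40   37   36   36   35
200   22   27   37   18    6   23   81  106  109  110  104   67   43   38   37   36   36   36
201   22   20   22   13   11   22   53   62   63   68   71   42   38   39   38   37   38   36
202   20   18   18   17   17   20   23   23   25   25   22   30   
[... 652 characters left out ...]
30   31   32   29   18    3   -5   -7   -7   -6   -7
179   25   30   32   38   54   65   64   64   68   70   64   47   20    0   -9   -8   -9  -10
180   25   31   33   38   52   66   70   73   78   82   76   60   35   12   -1   -6   -7   -9
181   24   31   33   34   38   45   47   46   48   52   48   38   26   14    5    1    0   -1
182   24   30   33   32   30   29   24   17   14   12   11    9    7    6    5    5    5    3
183   26   30   33   32   31   28   21   13    6    3    1    1    2    2    4    7    9   11
184   27   30   32   33   32   30   24   18   10    4    2    1    1    2    4    9   15   16
[286.9242498  179.10361344] [282.51793996 178.78922953] [322.20537277 179.96814887]
```

```bash
python3 plan.py .475 -.076 .240 25 -.7 180 5; python3 plan.py .553 -.076 .240 25 -.7 180 6|tail -2;python3 plan.py .553 -.076 .225 25 -.7 180 6|tail -1
```

```text
now [ 0.4746 -0.0755  0.109 ] [ -46.   27.  -54. -131.  -59.   83.] [ 0.906 -0.008 -0.424]
1 [-23.8, -0.2, -11.0] [0.001, -0.0, 0.001] [ -43.   19.  -51. -129.  -52.   74.] 0.0 9.0
2 [-47.5, -0.4, -22.1] [0.001, -0.0, 0.002] [ -41.   12.  -48. -124.  -45.   63.] 0.0 10.0
3 [-71.3, -0.6, -33.1] [0.002, -0.001, 0.003] [ -37.    6.  -45. -119.  -38.   53.] 0.0 11.0
4 [-95.1, -0.8, -44.1] [0.002, -0.001, 0.004] [ -33.    1.  -41. -112.  -32.   41.] 0.0 12.0
5 [-118.9, -1.0, -55.1] [0.003, -0.001, 0.005] [ -28.   -3.  -38. -104.  -25.   28.] 0.0 13.0
5 [-126.6, -0.3, 12.9] [0.002, -0.001, 0.004] [ -28.    6.  -35. -116.  -28.   42.] 0.0 9.0
6 [-151.9, -0.4, 15.5] [0.003, -0.001, 0.005] [ -24.    4.  -31. -110.  -22.   32.] 0.0 10.0
6 [-138.3, -0.3, 21.9] [0.003, -0.001, 0.005] [ -26.    6.  -33. -115.  -26.   39.] 0.0 8.0
```

Emit:
move_arm(series=[{"grip":0,"xyz":[-24,0,-11],"angular":[0,0,0]},{"grip":0,"xyz":[-48,0,-22],"angular":[0,0,0]},{"grip":0,"xyz":[-72,-1,-33],"angular":[0,0,0]},{"grip":0,"xyz":[-95,-1,-44],"angular":[0,0,0]},{"grip":0,"xyz":[-119,-1,-55],"angular":[0,0,0]},{"grip":0,"xyz":[-130,-1,-31],"angular":[0,0,0]},{"grip":0,"xyz":[-141,-1,-7],"angular":[0,0,0]},{"grip":0,"xyz":[-152,-1,15],"angular":[0,0,0]},{"grip":0,"xyz":[-152,-1,15],"angular":[0,0,0]},{"grip":0,"xyz":[-152,-1,15],"angular":[0,0,0]}])

```text
time_s: 17.2
tcp_pos: [0.5521, -0.0762, 0.2394]
ee_rot: [[-0.425, 0.007, 0.905], [-0.0, 1.0, -0.008], [-0.905, -0.003, -0.425]]
wrist_force: [0.2, -0.1, -1.5]
gripper_width: 0.001
gripper_force: 0.0
```

Emit:
move_arm(series=[{"grip":0,"xyz":[2,0,1],"angular":[0,0,0]},{"grip":0,"xyz":[4,0,2],"angular":[0,0,0]},{"grip":0,"xyz":[6,0,3],"angular":[0,0,0]},{"grip":0,"xyz":[8,0,4],"angular":[0,0,0]},{"grip":0,"xyz":[9,0,4.4],"angular":[0,0,0]},{"grip":0,"xyz":[10,0,4.8],"angular":[0,0,0]},{"grip":0,"xyz":[11,0,5.2],"angular":[0,0,0]},{"grip":0,"xyz":[11,0,5.2],"angular":[0,0,0]}])

```text
time_s: 18.0
tcp_pos: [0.5526, -0.0767, 0.2279]
ee_rot: [[-0.424, 0.008, 0.906], [0.0, 1.0, -0.008], [-0.906, -0.003, -0.424]]
wrist_force: [-1.3, 1.3, 0.8]
gripper_width: 0.004
gripper_force: 0.0
```

Emit:
move_arm(series=[{"grip":0,"xyz":[0.9,0,0.4],"angular":[0,0,0]},{"grip":0,"xyz":[1.8,0,0.8],"angular":[0,0,0]},{"grip":0,"xyz":[2.7,0,1.3],"angular":[0,0,0]},{"grip":0,"xyz":[3.6,0,1.7],"angular":[0,0,0]},{"grip":0,"xyz":[4.5,0,2.1],"angular":[0,0,0]},{"grip":0,"xyz":[5.4,0,2.5],"angular":[0,0,0]},{"grip":0,"xyz":[5.4,0,2.5],"angular":[0,0,0]}])

```text
time_s: 18.7
tcp_pos: [0.5525, -0.0767, 0.2219]
ee_rot: [[-0.424, 0.008, 0.906], [0.0, 1.0, -0.008], [-0.906, -0.003, -0.424]]
wrist_force: [-0.7, 0.2, -0.5]
gripper_width: 0.003
gripper_force: 0.0
```

```bash
cat > w.py <<'E'
from h import *
I=np.mean([cap('side')['img'].astype(float) for _ in range(4)],0).max(2)
def edge(cols,r0,r1,th):
    out=[]
    for c in cols:
        p=I[r0:r1,c]
        for i in range(len(p)-1):
            if (p[i]-th)*(p[i+1]-th)<0: out.append(round(r0+i+(th-p[i])/(p[i+1]-p[i]),2)); break
    return out
print('rail bottom',edge((285,286,287),178,192,100),'bulb bottom',edge((285,286,287),187,202,97)); p=r.sense();print(p['tcp_pos'],p['wrist_force'])
E
python3 w.py
```

```text
rail bottom [np.float64(182.99), np.float64(182.99), np.float64(182.99)] bulb bottom [np.float64(193.31), np.float64(193.67), np.float64(193.7)]
[ 0.55261552 -0.07667007  0.22220431] [-0.43940838 -0.03735329  0.03343653]
```

Emit:
move_arm(series=[{"grip":0,"xyz":[0.7,0,0.3],"angular":[0,0,0]},{"grip":0,"xyz":[1.4,0,0.6],"angular":[0,0,0]},{"grip":0,"xyz":[2.1,0,1],"angular":[0,0,0]},{"grip":0,"xyz":[2.8,0,1.3],"angular":[0,0,0]},{"grip":0,"xyz":[2.8,0,1.3],"angular":[0,0,0]}])

```text
time_s: 19.4
tcp_pos: [0.5525, -0.0767, 0.2188]
ee_rot: [[-0.424, 0.008, 0.906], [0.0, 1.0, -0.008], [-0.906, -0.003, -0.424]]
wrist_force: [-0.2, -0.1, 0.2]
gripper_width: 0.003
gripper_force: 0.0
```

Emit:
move_arm(series=[{"grip":0,"xyz":[0.7,0,0.3],"angular":[0,0,0]},{"grip":0,"xyz":[1.4,0,0.6],"angular":[0,0,0]},{"grip":0,"xyz":[1.4,0,0.6],"angular":[0,0,0]}])

```text
time_s: 19.7
tcp_pos: [0.5524, -0.0767, 0.2173]
ee_rot: [[-0.424, 0.008, 0.906], [0.0, 1.0, -0.008], [-0.906, -0.004, -0.424]]
wrist_force: [0.0, 0.8, -0.3]
gripper_width: 0.005
gripper_force: 0.0
```

```bash
python3 w.py
```

```text
rail bottom [np.float64(183.05), np.float64(183.02), np.float64(182.98)] bulb bottom [np.float64(193.32), np.float64(193.68), np.float64(193.69)]
[ 0.55254819 -0.07668799  0.21758407] [-0.22165049  0.06206452  0.32018634]
```

Emit:
move_arm(series=[{"grip":0,"xyz":[0.5,0,0.2],"angular":[0,0,0]},{"grip":0,"xyz":[1,0,0.4],"angular":[0,0,0]},{"grip":0,"xyz":[1.5,0,0.7],"angular":[0,0,0]},{"grip":0,"xyz":[1.8,0,0.8],"angular":[0,0,0]},{"grip":0,"xyz":[1.8,0,0.8],"angular":[0,0,0]}])

```text
time_s: 20.4
tcp_pos: [0.5525, -0.0767, 0.2155]
ee_rot: [[-0.424, 0.008, 0.906], [0.0, 1.0, -0.008], [-0.906, -0.004, -0.424]]
wrist_force: [0.1, -0.3, -0.4]
gripper_width: 0.003
gripper_force: 0.0
```

Emit:
move_arm(series=[{"grip":0,"xyz":[0.5,0,0.2],"angular":[0,0,0]},{"grip":0,"xyz":[1,0,0.4],"angular":[0,0,0]},{"grip":0,"xyz":[1.5,0,0.7],"angular":[0,0,0]},{"grip":0,"xyz":[1.8,0,0.8],"angular":[0,0,0]},{"grip":0,"xyz":[1.8,0,0.8],"angular":[0,0,0]}])

```text
time_s: 20.9
tcp_pos: [0.5524, -0.0767, 0.2135]
ee_rot: [[-0.424, 0.008, 0.906], [0.0, 1.0, -0.008], [-0.906, -0.004, -0.424]]
wrist_force: [0.3, 0.0, 0.2]
gripper_width: 0.01
gripper_force: 0.0
```

```bash
python3 w.py
```

```text
rail bottom [np.float64(183.02), np.float64(182.99), np.float64(182.96)] bulb bottom [np.float64(193.3), np.float64(193.69), np.float64(193.7)]
[ 0.55246864 -0.0766915   0.21363884] [-0.17630044  0.86230776  0.18130892]
```

Emit:
move_arm(series=[{"grip":0,"xyz":[0.9,0,0.4],"angular":[0,0,0]},{"grip":0,"xyz":[1.8,0,0.8],"angular":[0,0,0]},{"grip":0,"xyz":[1.8,0,0.8],"angular":[0,0,0]}])

```text
time_s: 21.4
tcp_pos: [0.5523, -0.0767, 0.2113]
ee_rot: [[-0.424, 0.008, 0.905], [0.0, 1.0, -0.008], [-0.906, -0.003, -0.424]]
wrist_force: [-0.7, -0.2, 0.1]
gripper_width: 0.008
gripper_force: 0.0
```

Emit:
move_arm(series=[{"grip":0,"xyz":[0.9,0,0.4],"angular":[0,0,0]},{"grip":0,"xyz":[1.8,0,0.8],"angular":[0,0,0]},{"grip":0,"xyz":[1.8,0,0.8],"angular":[0,0,0]}])

```text
time_s: 21.7
tcp_pos: [0.5524, -0.0767, 0.2095]
ee_rot: [[-0.424, 0.008, 0.906], [0.0, 1.0, -0.008], [-0.906, -0.003, -0.424]]
wrist_force: [0.3, 0.6, 0.4]
gripper_width: 0.006
gripper_force: 0.1
```

```bash
python3 w.py; python3 -c "
from h import *
s=cap('side'); save(s,'side5.png',(255,150,325,210),10)"
```

```text
rail bottom [np.float64(182.99), np.float64(183.01), np.float64(182.94)] bulb bottom [np.float64(193.34), np.float64(193.69), np.float64(193.7)]
[ 0.55236731 -0.0767248   0.20965791] [-0.04254583 -0.15959674  1.11682789]
```

View pics/side5.png

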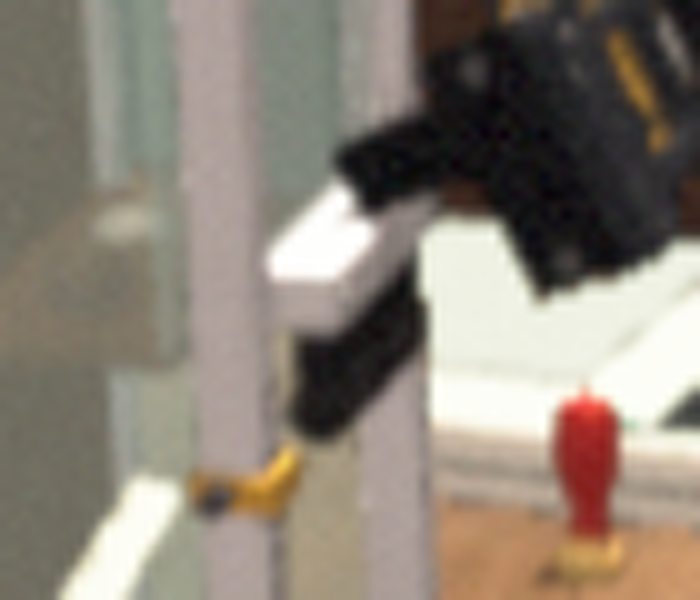

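The finger now rests just on the rail top (crop (360,190)), with the clip tip at (297,455) and the bulb bottom at (318,437). So the edge is slightly above the clip. I'll push it down a little, slowly.

Emit:
move_arm(series=[{"grip":0,"xyz":[0.4,0,0.2],"angular":[0,0,0]},{"grip":0,"xyz":[0.8,0,0.4],"angular":[0,0,0]},{"grip":0,"xyz":[1.2,0,0.6],"angular":[0,0,0]},{"grip":0,"xyz":[1.6,0,0.8],"angular":[0,0,0]}])

```text
time_s: 22.35
tcp_pos: [0.5527, -0.0767, 0.2087]
ee_rot: [[-0.422, 0.007, 0.907], [-0.001, 1.0, -0.008], [-0.907, -0.004, -0.422]]
wrist_force: [-2.7, -0.4, 5.2]
gripper_width: 0.005
gripper_force: 2.5
```

```bash
python3 w.py
```

```text
rail bottom [np.float64(183.09), np.float64(183.08), np.float64(183.32)] bulb bottom [np.float64(193.44), np.float64(193.7), np.float64(193.7)]
[ 0.55263434 -0.07672156  0.20845222] [-2.09903896 -0.01652456  4.14681792]
```

Emit:
move_arm(series=[{"grip":0,"xyz":[0.4,0,0.2],"angular":[0,0,0]},{"grip":0,"xyz":[0.8,0,0.4],"angular":[0,0,0]},{"grip":0,"xyz":[1.2,0,0.6],"angular":[0,0,0]}])

```text
time_s: 22.85
tcp_pos: [0.5526, -0.0767, 0.2068]
ee_rot: [[-0.423, 0.007, 0.906], [-0.0, 1.0, -0.008], [-0.906, -0.004, -0.423]]
wrist_force: [-3.4, 0.3, 4.1]
gripper_width: 0.006
gripper_force: 2.5
```

Emit:
move_arm(series=[{"grip":0,"xyz":[0.4,0,0.2],"angular":[0,0,0]},{"grip":0,"xyz":[0.8,0,0.4],"angular":[0,0,0]},{"grip":0,"xyz":[1.2,0,0.6],"angular":[0,0,0]}])

```text
time_s: 23.15
tcp_pos: [0.5526, -0.0767, 0.2052]
ee_rot: [[-0.424, 0.007, 0.906], [-0.0, 1.0, -0.008], [-0.906, -0.004, -0.424]]
wrist_force: [-2.2, 0.1, 5.3]
gripper_width: 0.006
gripper_force: 2.5
```

```bash
python3 w.py
```

```text
rail bottom [np.float64(184.55), np.float64(184.39), np.float64(184.37)] bulb bottom [np.float64(194.5), np.float64(194.92), np.float64(194.72)]
[ 0.55254928 -0.07672915  0.2051515 ] [-1.89635212 -0.07816047  3.97579892]
```

Emit:
move_arm(series=[{"grip":0,"xyz":[-9,0,-4.2],"angular":[0,0,0]},{"grip":0,"xyz":[-23,0,-11],"angular":[0,0,0]},{"grip":0,"xyz":[-18,0,-30],"angular":[0,0,0]},{"grip":0.2,"xyz":[-5,0,-60],"angular":[0,0,0]},{"grip":0.4,"xyz":[10,0,-92],"angular":[0,0,0]},{"grip":0.5,"xyz":[10,0,-92],"angular":[0,0,0]}])

```text
time_s: 23.95
tcp_pos: [0.4608, -0.0753, 0.233]
ee_rot: [[-0.428, 0.009, 0.904], [-0.001, 1.0, -0.01], [-0.904, -0.005, -0.428]]
wrist_force: [0.3, -0.5, 1.0]
gripper_width: 0.196
gripper_force: 0.0
```

```bash
python3 w.py; python3 - <<'E'
from h import *; from k import *
P=np.load('P.npy'); j0=np.array(r.sense()['joints']); print(j0.round(0))
rng=np.random.default_rng(1)
def best(x,M):
    out=[]
    for i in range(14):
        j,e=ik(np.array(x),M,P,j0 if i==0 else rng.uniform(LO,HI)*[.5,.6,1,1,.7,1])
        if e<2 and not any(abs(j-o).max()<2 for o in out): out.append(j)
    return out
for pt in(40,45,50,55):
    for nm,gp,yaw in(('grasp',(.3645,-.312,.03),15),('mid',(.40,-.0755,.03),-.7),('home',(.553,-.0755,.03),-.7)):
        z=tool(pt,yaw)[:,2]
        for j in best(np.array(gp)-.006*z,tool(pt,yaw,180)): print(pt,nm,j.round(0),'wrist',fk(j,P)[2].round(2),'forearm end',(fk(j,P)[2]-R('z',j[0])@R('y',j[1]-j[2])@R('x',-j[3])@[0,-.159,0]).round(2))
E
```

```text
rail bottom [np.float64(184.52), np.float64(184.43), np.float64(184.41)] bulb bottom [np.float64(194.43), np.float64(194.93), np.float64(194.97)]
[ 0.46534002 -0.07627968  0.23483741] [-0.03116814  0.3006894   0.49031643]
[ -29.   -4.  -39. -104.  -27.   29.]
40 grasp [-61.  30. -26. -74. -51.  45.] wrist [ 0.16 -0.37  0.21] forearm end [ 0.25 -0.46  0.3 ]
40 mid [ -54.   35.  -61. -131.  -54.   96.] wrist [ 0.18 -0.07  0.21] forearm end [ 0.17 -0.23  0.2 ]
40 home [ -32.   30.  -40. -136.  -34.   72.] wrist [ 0.34 -0.07  0.21] forearm end [ 0.37 -0.23  0.25]
45 grasp [-57.  28. -25. -70. -46.  37.] wrist [ 0.17 -0.37  0.23] forearm end [ 0.28 -0.44  0.32]
45 mid [ -47.   26.  -55. -126.  -39.   80.] wrist [ 0.2  -0.07  0.23] forearm end [ 0.22 -0.23  0.25]
45 home [ -27.   27.  -34. -125.  -22.   56.] wrist [ 0.35 -0.07  0.23] forearm end [ 0.41 -0.21  0.29]
50 grasp [-53.  26. -26. -64. -41.  29.] wrist [ 0.19 -0.36  0.25] forearm end [ 0.31 -0.41  0.33]
50 mid [ -37.   19.  -49. -117.  -25.   59.] wrist [ 0.22 -0.07  0.24] forearm end [ 0.28 -0.21  0.3 ]
50 home [-15.  24. -27. -97.  -9.  18.] wrist [ 0.37 -0.08  0.24] forearm end [ 0.48 -0.13  0.34]
55 grasp [-48.  24. -26. -58. -37.  19.] wrist [ 0.21 -0.36  0.26] forearm end [ 0.34 -0.38  0.35]
55 mid [-20.  15. -42. -94. -11.  19.] wrist [ 0.24 -0.08  0.26] forearm end [ 0.36 -0.13  0.35]
```

```bash
python3 plan.py .3126 -.3259 .0837 45 15 180 10
```

```text
now [ 0.4653 -0.0763  0.2348] [ -29.   -4.  -39. -104.  -27.   29.] [ 0.905 -0.009 -0.425]
1 [20.2, -25.0, -7.2] [-0.022, 0.034, -0.015] [-33.  -2. -39. -98. -30.  27.] 0.0 6.0
2 [40.3, -50.1, -14.4] [-0.045, 0.069, -0.031] [-37.  -0. -38. -93. -34.  26.] 0.0 5.0
3 [60.5, -75.1, -21.6] [-0.067, 0.103, -0.046] [-41.   2. -37. -88. -37.  26.] 0.0 4.0
4 [80.6, -100.1, -28.8] [-0.09, 0.138, -0.061] [-45.   4. -36. -84. -41.  27.] 0.0 4.0
5 [100.8, -125.2, -35.9] [-0.112, 0.172, -0.076] [-49.   7. -35. -80. -43.  28.] 0.0 4.0
6 [121.0, -150.2, -43.1] [-0.135, 0.207, -0.092] [-52.  10. -34. -77. -45.  29.] 0.0 4.0
7 [141.1, -175.2, -50.3] [-0.157, 0.241, -0.107] [-55.  13. -32. -73. -47.  30.] 0.0 4.0
8 [161.3, -200.3, -57.5] [-0.179, 0.275, -0.122] [-57.  16. -30. -69. -49.  31.] 0.0 4.0
9 [181.5, -225.3, -64.7] [-0.202, 0.31, -0.138] [-59.  18. -28. -66. -50.  31.] 0.0 4.0
10 [201.6, -250.3, -71.9] [-0.224, 0.344, -0.153] [-61.  21. -26. -62. -51.  31.] 0.0 3.0
```

Emit:
move_arm(series=[{"grip":0.5,"xyz":[20,-25,-7],"angular":[-0.02,0.03,-0.02]},{"grip":0.5,"xyz":[40,-50,-14],"angular":[-0.045,0.07,-0.03]},{"grip":0.5,"xyz":[60,-75,-22],"angular":[-0.067,0.1,-0.046]},{"grip":0.5,"xyz":[81,-100,-29],"angular":[-0.09,0.14,-0.06]},{"grip":0.5,"xyz":[101,-125,-36],"angular":[-0.11,0.17,-0.076]},{"grip":0.5,"xyz":[121,-150,-43],"angular":[-0.135,0.207,-0.092]},{"grip":0.5,"xyz":[141,-175,-50],"angular":[-0.157,0.241,-0.107]},{"grip":0.5,"xyz":[170,-210,-61],"angular":[-0.19,0.29,-0.13]},{"grip":0.5,"xyz":[202,-250,-72],"angular":[-0.224,0.344,-0.153]},{"grip":0.5,"xyz":[202,-250,-72],"angular":[-0.224,0.344,-0.153]}])

```text
time_s: 25.15
tcp_pos: [0.3117, -0.33, 0.0802]
ee_rot: [[-0.685, -0.258, 0.681], [-0.182, 0.966, 0.182], [-0.705, 0.001, -0.709]]
wrist_force: [-0.3, -0.3, 0.4]
gripper_width: 0.5
gripper_force: 0.0
```

```bash
python3 plan.py .3604 -.3131 .0342 45 15 180 5; python3 - <<'E'
from h import *
s=cap('side');t=cap('top'); a=cv2.resize(s['img'][170:235,320:400],None,fx=4.5,fy=4.5,interpolation=2);b=cv2.resize(t['img'][200:265,340:420],None,fx=4.5,fy=4.5,interpolation=2)
cv2.imwrite('pics/g.png',np.hstack([a,b])[:,:,::-1])
E
```

```text
now [ 0.3117 -0.33    0.0802] [-62.  22. -25. -62. -51.  31.] [ 0.681  0.182 -0.709]
1 [-0.8, 0.7, 13.8] [-0.0, -0.001, -0.0] [-61.  23. -26. -64. -50.  33.] 0.0 2.0
2 [-1.6, 1.5, 27.5] [-0.0, -0.001, -0.001] [-60.  24. -26. -65. -49.  34.] 0.0 1.0
3 [-2.4, 2.2, 41.3] [-0.0, -0.002, -0.001] [-59.  25. -26. -67. -48.  35.] 0.0 1.0
4 [-3.2, 3.0, 55.1] [-0.0, -0.002, -0.001] [-58.  27. -26. -68. -47.  36.] 0.0 2.0
5 [-4.0, 3.7, 68.9] [-0.0, -0.003, -0.001] [-57.  28. -25. -70. -46.  37.] 0.0 2.0
```

View pics/g.png

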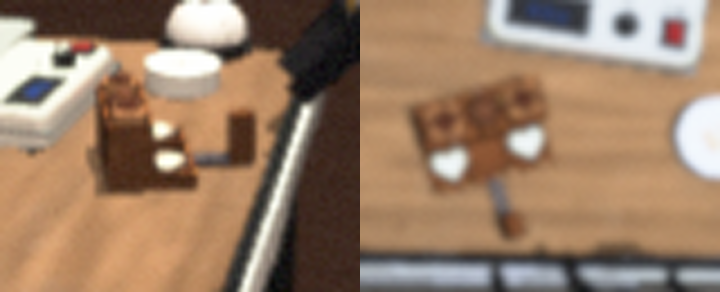

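The tray stands untouched with its pralines in. The grip is at px (373.5,249.3) in the top view, as measured before. I'll advance and pinch.

Emit:
move_arm(series=[{"grip":0.5,"xyz":[-1,1,14],"angular":[0,0,0]},{"grip":0.5,"xyz":[-2,1.5,28],"angular":[0,0,0]},{"grip":0.5,"xyz":[-2,2,41],"angular":[0,0,0]},{"grip":0.5,"xyz":[-3,3,55],"angular":[0,-0.002,0]},{"grip":0.5,"xyz":[-4,4,65],"angular":[0,-0.003,0]},{"grip":0.5,"xyz":[-4,4,69],"angular":[0,-0.003,0]},{"grip":0.5,"xyz":[-4,4,69],"angular":[0,-0.003,0]},{"grip":0.3,"xyz":[-4,4,69],"angular":[0,-0.003,0]},{"grip":0.2,"xyz":[-4,4,69],"angular":[0,-0.003,0]}])

```text
time_s: 26.15
tcp_pos: [0.361, -0.3084, 0.038]
ee_rot: [[-0.68, -0.259, 0.686], [-0.183, 0.966, 0.183], [-0.71, -0.001, -0.704]]
wrist_force: [0.5, -0.2, 0.4]
gripper_width: 0.397
gripper_force: 0.0
```

Emit:
move_arm(series=[{"grip":0.1,"xyz":[0,0,0],"angular":[0,0,0]},{"grip":0.1,"xyz":[0,0,0],"angular":[0,0,0]},{"grip":0.1,"xyz":[0,0,0],"angular":[0,0,0]},{"grip":0.1,"xyz":[0,0,0],"angular":[0,0,0]},{"grip":0.1,"xyz":[0,0,0],"angular":[0,0,0]}])

```text
time_s: 26.65
tcp_pos: [0.3612, -0.3089, 0.038]
ee_rot: [[-0.68, -0.259, 0.686], [-0.184, 0.966, 0.182], [-0.71, -0.002, -0.704]]
wrist_force: [-2.4, -1.1, 2.7]
gripper_width: 0.159
gripper_force: 29.7
```

```bash
python3 plan.py .390 -.0760 .038 44.7 -.7 180 10
```

```text
now [ 0.3612 -0.3089  0.038 ] [-57.  27. -26. -70. -46.  37.] [ 0.686  0.182 -0.704]
1 [-6.2, 21.8, 6.2] [0.019, -0.0, 0.019] [-56.  26. -29. -73. -44.  39.] 0.0 4.0
2 [-12.5, 43.5, 12.4] [0.039, -0.0, 0.039] [-54.  25. -31. -77. -42.  40.] 0.0 4.0
3 [-18.7, 65.3, 18.7] [0.058, -0.0, 0.058] [-53.  24. -34. -81. -40.  42.] 0.0 4.0
4 [-24.9, 87.0, 24.9] [0.077, -0.0, 0.078] [-52.  23. -36. -85. -38.  45.] 0.0 4.0
5 [-31.2, 108.8, 31.1] [0.097, -0.0, 0.097] [-50.  23. -39. -90. -37.  48.] 0.0 5.0
6 [-37.4, 130.5, 37.3] [0.116, -0.0, 0.117] [-49.  22. -42. -95. -36.  52.] 0.0 5.0
7 [-43.6, 152.3, 43.5] [0.135, -0.001, 0.136] [ -48.   22.  -44. -101.  -35.   56.] 0.0 6.0
8 [-49.9, 174.0, 49.8] [0.155, -0.001, 0.155] [ -48.   22.  -48. -108.  -35.   63.] 0.0 7.0
9 [-56.1, 195.8, 56.0] [0.174, -0.001, 0.175] [ -48.   23.  -51. -116.  -36.   70.] 0.0 8.0
10 [-62.3, 217.6, 62.2] [0.193, -0.001, 0.194] [ -47.   25.  -56. -125.  -39.   79.] 0.0 9.0
```

Emit:
move_arm(series=[{"grip":0.1,"xyz":[-1.9,6.5,1.9],"angular":[0.006,0,0.006]},{"grip":0.1,"xyz":[-5.6,19.6,5.6],"angular":[0.017,0,0.017]},{"grip":0.1,"xyz":[-10.5,37,10.5],"angular":[0.033,0,0.033]},{"grip":0.1,"xyz":[-16.1,56.5,16.1],"angular":[0.05,0,0.05]},{"grip":0.1,"xyz":[-22.3,78.3,22.3],"angular":[0.07,0,0.07]},{"grip":0.1,"xyz":[-28.5,100,28.5],"angular":[0.089,0,0.089]},{"grip":0.1,"xyz":[-34.1,120,34.1],"angular":[0.106,0,0.107]},{"grip":0.1,"xyz":[-39,137,39],"angular":[0.122,0,0.122]},{"grip":0.1,"xyz":[-42.8,150,42.8],"angular":[0.133,0,0.134]},{"grip":0.1,"xyz":[-44.6,156.6,44.6],"angular":[0.139,0,0.14]}])

```text
time_s: 27.65
tcp_pos: [0.3813, -0.1395, 0.038]
ee_rot: [[-0.703, -0.064, 0.708], [-0.044, 0.998, 0.047], [-0.71, 0.002, -0.704]]
wrist_force: [-1.0, -2.7, 1.0]
gripper_width: 0.16
gripper_force: 29.8
```

```bash
python3 plan.py .390 -.0760 .038 44.7 -.7 180 5; python3 plan.py .390 -.0760 .038 44.7 -.7 180 4 | head -0; python3 -c "
from h import *
t=cap('top');save(t,'top5.png',(250,110,400,260),4);print(r.sense()['wrist_force'])"
```

```text
now [ 0.3813 -0.1395  0.038 ] [ -48.   22.  -45. -102.  -35.   56.] [ 0.708  0.047 -0.704]
1 [-1.8, 12.6, 1.8] [0.011, -0.0, 0.011] [ -48.   22.  -47. -107.  -35.   61.] 0.0 5.0
2 [-3.6, 25.1, 3.6] [0.022, -0.001, 0.021] [ -48.   22.  -49. -111.  -35.   65.] 0.0 4.0
3 [-5.3, 37.7, 5.5] [0.033, -0.001, 0.032] [ -48.   23.  -51. -115.  -36.   69.] 0.0 4.0
4 [-7.1, 50.3, 7.3] [0.044, -0.001, 0.042] [ -48.   24.  -53. -120.  -37.   74.] 0.0 5.0
5 [-8.9, 62.8, 9.1] [0.055, -0.001, 0.053] [ -47.   25.  -56. -125.  -39.   79.] 0.0 5.0
[1.36103933 0.68890253 0.4305075 ]Exception ignored on flushing sys.stdout:
BrokenPipeError: [Errno 32] Broken pipe
```

View pics/top5.png

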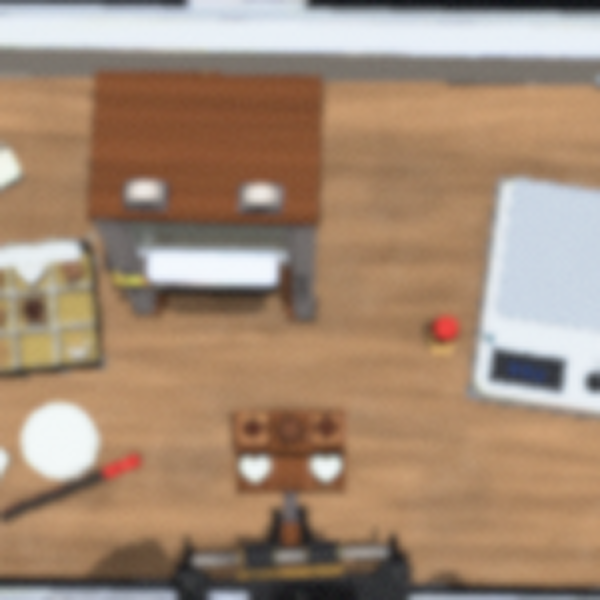

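The tray has followed with all its pralines: front edge at crop row ~491 (238 to 344), rear top edge at ~410 (234 to 350). The mouth is clear. Post feet are at (133–158,313) and (293–315,320).

```bash
python3 - <<'E'
from h import *
t=cap('top'); U=lambda x,y:((x+.5)/4+250-.5,(y+.5)/4+110-.5)
for n,L in(('rear',[((234,411),.053),((350,409),.053)]),('front',[((238,491),.014),((344,490),.014)]),('feet',[((133,313),0),((158,314),0),((293,320),0),((315,321),0)]),('roof front',[((89,217),.3),((320,222),.3)]),('roof back',[((95,72),.3),((324,76),.3)])):
    p=[onz(t,U(*a),z) for a,z in L]; d=p[-1]-p[0]; print(n,[q.round(4)[:2].tolist() for q in p],'mid',((p[0]+p[-1])/2).round(4)[:2],'yaw',np.degrees(np.arctan2(d[0],-d[1])).round(1))
# tray yaw from the dark/wood outline by mask
im=cv2.cvtColor(t['img'],cv2.COLOR_RGB2HSV); 
E
```

```text
rear [[0.4858, -0.0889], [0.4892, -0.1879]] mid [ 0.4875 -0.1384] yaw 2.0
front [[0.4216, -0.0923], [0.424, -0.1847]] mid [ 0.4228 -0.1385] yaw 1.5
feet [[0.5823, 0.0071], [0.5818, -0.0155], [0.5784, -0.1373], [0.5778, -0.1572]] mid [ 0.5801 -0.075 ] yaw -1.6
roof front [[0.5812, 0.0037], [0.5804, -0.1578]] mid [ 0.5808 -0.077 ] yaw -0.3
roof back [[0.6885, 0.0041], [0.6885, -0.1591]] mid [ 0.6885 -0.0775] yaw 0.0
```

```bash
python3 plan.py .390 -.0757 .038 44.7 2 180 4 | tail -4; python3 - <<'E'
from h import *; from k import *
M=tool(44.7,2,180); d=np.array([np.cos(-.012),np.sin(-.012),0]); print('forward per 100mm in tool axes after',(M.T@d*100).round(2))
E
```

```text
1 [-2.3, 15.7, 2.4] [0.006, -0.0, 0.005] [ -48.   22.  -47. -107.  -35.   61.] 0.0 5.0
2 [-4.6, 31.3, 4.7] [0.012, -0.0, 0.01] [ -47.   22.  -49. -111.  -36.   65.] 0.0 4.0
3 [-6.8, 47.0, 7.1] [0.018, -0.001, 0.015] [ -46.   23.  -51. -115.  -36.   69.] 0.0 5.0
4 [-9.1, 62.6, 9.4] [0.024, -0.001, 0.02] [ -46.   24.  -53. -120.  -38.   74.] 0.0 5.0
forward per 100mm in tool axes after [-70.26  -4.69  71.  ]
```

Emit:
move_arm(series=[{"grip":0.1,"xyz":[-1,7,1],"angular":[0.003,0,0.002]},{"grip":0.1,"xyz":[-2.9,20,3],"angular":[0.008,0,0.006]},{"grip":0.1,"xyz":[-5.1,35,5.3],"angular":[0.013,0,0.011]},{"grip":0.1,"xyz":[-7.2,49,7.4],"angular":[0.018,0,0.016]},{"grip":0.1,"xyz":[-8.5,58.5,8.8],"angular":[0.022,0,0.019]},{"grip":0.1,"xyz":[-9.1,62.6,9.4],"angular":[0.024,0,0.02]},{"grip":0.1,"xyz":[-9.1,62.6,9.4],"angular":[0.024,0,0.02]}])

```text
time_s: 28.45
tcp_pos: [0.3907, -0.077, 0.038]
ee_rot: [[-0.703, -0.034, 0.71], [-0.025, 0.999, 0.023], [-0.711, -0.001, -0.703]]
wrist_force: [1.8, 0.6, 1.0]
gripper_width: 0.158
gripper_force: 29.6
```

```bash
cat > tr.py <<'E'
# tray outline in the top view: hearts (white) give front pockets
from h import *
t=cap('top'); p=r.sense(); print(np.round(p['tcp_pos'],4),np.round(p['wrist_force'],1),'hand yaw',np.degrees(np.arctan2(p['ee_rot'][1][2],p['ee_rot'][0][2])).round(2))
x0=p['tcp_pos'][0]+.004+.072-.015; c=proj(t,[x0,p['tcp_pos'][1],.019]).round().astype(int)
h=t['img'][c[1]-10:c[1]+11,c[0]-16:c[0]+17].astype(float)
m=((h.min(2)>150)).astype(np.uint8); n,l,s,ce=cv2.connectedComponentsWithStats(m)
for i in range(1,n):
    if s[i,4]>8:
        q=ce[i]+[c[0]-16,c[1]-10]; print('heart',s[i,4],onz(t,q,.019).round(4)[:2])
E
python3 tr.py
```

```text
[ 0.3907 -0.0771  0.038 ] [1.1 0.3 1.9] hand yaw 1.91
heart 39 [ 0.452  -0.0445]
heart 41 [ 0.4522 -0.1072]
```

Emit:
move_arm(series=[{"grip":0.1,"xyz":[-3.5,-0.2,3.5],"angular":[0,0,0]},{"grip":0.1,"xyz":[-10.5,-0.6,10.6],"angular":[0,0,0]},{"grip":0.1,"xyz":[-21.1,-1.2,21.3],"angular":[0,0,0]},{"grip":0.1,"xyz":[-31.6,-1.8,32],"angular":[0,0,0]},{"grip":0.1,"xyz":[-40.8,-2.3,41.2],"angular":[0.003,0,0.003]},{"grip":0.1,"xyz":[-47.8,-2.7,48.3],"angular":[0.006,0,0.006]},{"grip":0.1,"xyz":[-52,-3,52.5],"angular":[0.007,0,0.007]},{"grip":0.1,"xyz":[-54.8,-3.1,55.4],"angular":[0.008,0,0.008]},{"grip":0.1,"xyz":[-54.8,-3.1,55.4],"angular":[0.008,0,0.008]}])

```text
time_s: 29.4
tcp_pos: [0.4674, -0.0764, 0.0379]
ee_rot: [[-0.704, -0.026, 0.71], [-0.019, 1.0, 0.017], [-0.71, -0.001, -0.704]]
wrist_force: [-3.8, 1.5, 5.7]
gripper_width: 0.158
gripper_force: 29.7
```

```bash
python3 tr.py; python3 w.py
```

```text
[ 0.4674 -0.0764  0.0378] [-3.3  1.2  5.6] hand yaw 1.41
heart 30 [ 0.5283 -0.0444]
heart 35 [ 0.5285 -0.1069]
rail bottom [np.float64(184.46), np.float64(184.4), np.float64(184.38)] bulb bottom [np.float64(194.49), np.float64(194.99), np.float64(195.01)]
[ 0.46740503 -0.07635705  0.03782665] [-3.71884763  2.38047436  5.95238756]
```

Emit:
move_arm(series=[{"grip":0.1,"xyz":[-3.2,-0.4,2.4],"angular":[0,0,0]},{"grip":0.1,"xyz":[-8.1,-0.7,7.3],"angular":[0,0,0]},{"grip":0.1,"xyz":[-13.1,-1,12.3],"angular":[0,0,0]},{"grip":0.1,"xyz":[-18,-1.3,17.2],"angular":[0.003,0,0.003]},{"grip":0.1,"xyz":[-22.9,-1.6,22.2],"angular":[0.003,0,0.003]},{"grip":0.1,"xyz":[-27.9,-1.9,27.1],"angular":[0.003,0,0.003]},{"grip":0.1,"xyz":[-32.8,-2.2,32.1],"angular":[0.003,0,0.003]},{"grip":0.1,"xyz":[-37.7,-2.4,37],"angular":[0.003,0,0.003]},{"grip":0.1,"xyz":[-41.2,-2.6,40.6],"angular":[0.003,0,0.003]}])

```text
time_s: 30.55
tcp_pos: [0.5249, -0.0783, 0.038]
ee_rot: [[-0.705, -0.02, 0.708], [-0.016, 1.0, 0.013], [-0.709, -0.002, -0.706]]
wrist_force: [-6.3, 0.0, 7.0]
gripper_width: 0.159
gripper_force: 29.7
```

```bash
python3 tr.py; python3 w.py|head -1
```

```text
[ 0.5259 -0.0785  0.0381] [-0.7  0.4 -1.4] hand yaw 1.01
heart 148 [ 0.6156 -0.0704]
heart 17 [ 0.5825 -0.0468]
heart 25 [ 0.5845 -0.1114]
rail bottom [np.float64(184.5), np.float64(184.41), np.float64(184.38)] bulb bottom [np.float64(194.48), np.float64(194.96), np.float64(195.04)]
```

Emit:
move_arm(series=[{"grip":0.1,"xyz":[-2.1,0.1,2.1],"angular":[0,0,0]},{"grip":0.1,"xyz":[-4.9,0.2,4.9],"angular":[0,0,0]},{"grip":0.1,"xyz":[-7.7,0.3,7.7],"angular":[0,0,0]},{"grip":0.1,"xyz":[-10.5,0.4,10.5],"angular":[0,0,0]},{"grip":0.1,"xyz":[-12.6,0.5,12.6],"angular":[0,0,0]},{"grip":0.1,"xyz":[-12.6,0.5,12.6],"angular":[0,0,0]}])

```text
time_s: 31.4
tcp_pos: [0.5446, -0.0783, 0.0382]
ee_rot: [[-0.704, -0.018, 0.71], [-0.014, 1.0, 0.012], [-0.71, -0.002, -0.704]]
wrist_force: [0.7, -0.6, -0.9]
gripper_width: 0.154
gripper_force: 29.7
```

Emit:
move_arm(series=[{"grip":0.1,"xyz":[-0.7,0,0.7],"angular":[0,0,0]},{"grip":0.1,"xyz":[-1.4,0,1.4],"angular":[0,0,0]},{"grip":0.1,"xyz":[-2.1,0,2.1],"angular":[0,0,0]},{"grip":0.1,"xyz":[-2.8,0,2.8],"angular":[0,0,0]}])

```text
time_s: 31.8
tcp_pos: [0.5479, -0.0781, 0.0382]
ee_rot: [[-0.705, -0.018, 0.709], [-0.014, 1.0, 0.012], [-0.71, -0.002, -0.705]]
wrist_force: [-0.8, 0.1, -1.3]
gripper_width: 0.158
gripper_force: 29.7
```

Emit:
move_arm(series=[{"grip":0.1,"xyz":[-0.6,0,0.6],"angular":[0,0,0]},{"grip":0.1,"xyz":[-1.2,0,1.2],"angular":[0,0,0]},{"grip":0.1,"xyz":[-1.8,0,1.8],"angular":[0,0,0]}])

```text
time_s: 32.1
tcp_pos: [0.5506, -0.078, 0.0383]
ee_rot: [[-0.704, -0.018, 0.71], [-0.014, 1.0, 0.012], [-0.71, -0.002, -0.704]]
wrist_force: [-0.7, -1.4, -1.9]
gripper_width: 0.16
gripper_force: 29.7
```

Emit:
move_arm(series=[{"grip":0.1,"xyz":[-0.6,0,0.6],"angular":[0,0,0]},{"grip":0.1,"xyz":[-1.2,0,1.2],"angular":[0,0,0]},{"grip":0.1,"xyz":[-1.8,0,1.8],"angular":[0,0,0]}])

```text
time_s: 32.4
tcp_pos: [0.5532, -0.078, 0.0384]
ee_rot: [[-0.704, -0.018, 0.71], [-0.014, 1.0, 0.012], [-0.71, -0.002, -0.704]]
wrist_force: [-0.9, -0.6, -2.6]
gripper_width: 0.159
gripper_force: 29.7
```

Emit:
move_arm(series=[{"grip":0.1,"xyz":[-0.4,0,0.7],"angular":[0,0,0]},{"grip":0.1,"xyz":[-0.9,0,1.3],"angular":[0,0,0]},{"grip":0.1,"xyz":[-1.5,0,1.9],"angular":[0,0,0]}])

```text
time_s: 32.7
tcp_pos: [0.5539, -0.0777, 0.038]
ee_rot: [[-0.705, -0.019, 0.709], [-0.015, 1.0, 0.012], [-0.709, -0.002, -0.705]]
wrist_force: [-11.5, -1.4, 9.2]
gripper_width: 0.157
gripper_force: 29.7
```

```bash
python3 w.py
```

```text
rail bottom [np.float64(184.49), np.float64(184.42), np.float64(184.4)] bulb bottom [np.float64(194.47), np.float64(194.99), np.float64(194.97)]
[ 0.55395996 -0.07773602  0.03806193] [-8.40107057 -0.65176865  5.18037671]
```

Emit:
move_arm(series=[{"grip":0.1,"xyz":[0.3,0,-0.3],"angular":[0,0,0]},{"grip":0.1,"xyz":[0.3,0,-0.3],"angular":[0,0,0]},{"grip":0.1,"xyz":[0.3,0,-0.3],"angular":[0,0,0]},{"grip":0.25,"xyz":[0.3,0,-0.3],"angular":[0,0,0]},{"grip":0.4,"xyz":[0.3,0,-0.3],"angular":[0,0,0]},{"grip":0.5,"xyz":[0.3,0,-0.3],"angular":[0,0,0]},{"grip":0.5,"xyz":[0.3,0,-0.3],"angular":[0,0,0]},{"grip":0.5,"xyz":[0.3,0,-0.3],"angular":[0,0,0]}])

```text
time_s: 33.7
tcp_pos: [0.5554, -0.078, 0.0383]
ee_rot: [[-0.704, -0.018, 0.71], [-0.014, 1.0, 0.012], [-0.71, -0.002, -0.704]]
wrist_force: [0.2, 0.4, 0.6]
gripper_width: 0.476
gripper_force: 0.0
```

Emit:
move_arm(series=[{"grip":0.5,"xyz":[0,0,-8],"angular":[0,0,0]},{"grip":0.5,"xyz":[0,0,-20],"angular":[0,0,0]},{"grip":0.5,"xyz":[0,0,-40],"angular":[0,0,0]},{"grip":0.5,"xyz":[0,0,-65],"angular":[0,0,0]},{"grip":0.5,"xyz":[0,0,-95],"angular":[0,0,0]},{"grip":0.5,"xyz":[0,0,-125],"angular":[0,0,0]},{"grip":0.5,"xyz":[-5,0,-140],"angular":[0,0,0]},{"grip":0.5,"xyz":[-5,0,-140],"angular":[0,0,0]}])

```text
time_s: 34.5
tcp_pos: [0.4566, -0.0839, 0.1319]
ee_rot: [[-0.691, -0.028, 0.722], [-0.016, 1.0, 0.023], [-0.723, 0.004, -0.691]]
wrist_force: [-0.4, 0.5, 0.2]
gripper_width: 0.503
gripper_force: 0.0
```

```bash
python3 w.py; python3 - <<'E'
from h import *
t=cap('top'); I=t['img'].astype(int)
# grip block after release: expected place, and dark-brown blob there
for x in(.553,.556,.559): print(proj(t,[x,-.077,.042]).round(1))
c=proj(t,[.556,-.077,.042]).round().astype(int)
for v in range(c[1]-7,c[1]+6): print(v,' '.join('%3d'%q for q in I[v,c[0]-12:c[0]+13,0]))
print(c)
E
```

```text
rail bottom [np.float64(184.54), np.float64(184.43), np.float64(184.42)] bulb bottom [np.float64(194.44), np.float64(194.93), np.float64(194.97)]
[ 0.45763158 -0.08485902  0.12968291] [ 0.20464795  0.04162157 -0.08962473]
[305.3 193.8]
[305.4 192.9]
[305.4 192.1]
186 109 105 102 101 100 101 102  99  99  97  92  86  75  71  73  82  89  95  96  96  97 102 108 124 138
187 127 120 117 113 116 113 112 114 113 111 107  97  85  78  78  89 103 110 110 112 115 119 129 141 151
188 150 144 139 137 138 136 137 136 136 133 129 115  99  93  94 108 124 131 134 135 136 143 149 153 157
189 167 164 162 161 160 158 158 157 158 156 149 133 113 105 109 125 143 153 153 155 156 156 159 159 160
190 172 169 169 167 168 165 165 164 164 161 153 135 119 112 117 135 152 158 162 162 161 161 159 158 160
191 170 171 170 167 167 167 166 166 166 162 148 131 121 119 122 138 154 161 163 161 161 158 158 154 157
192 174 172 172 170 175 173 172 173 171 164 148 130 125 124 124 138 156 166 170 169 165 164 160 160 156
193 180 179 179 179 179 180 181 181 179 174 155 134 128 122 122 142 165 176 180 182 179 177 173 170 166
194 186 186 186 187 186 187 187 188 186 180 161 134 121 118 119 143 172 181 185 187 187 185 183 180 177
195 188 187 187 186 185 185 184 187 186 177 156 126 109 102 108 139 169 180 183 184 186 186 182 182 179
196 182 181 183 180 180 180 178 180 179 171 152 119  92  85  99 136 166 177 182 183 182 184 183 182 181
197 177 176 176 177 177 178 176 178 178 174 160 131 105  98 112 143 170 179 182 184 184 183 185 185 186
198 173 175 175 175 176 177 179 179 180 178 173 158 143 137 146 163 178 183 185 185 185 187 186 187 188
[305 193]
```

```bash
python3 -c "
from station import r
print(r.finish_job())"
```

```text
the job is handed in; nothing more can be done
None
```

I raised the sash, slid the tray in until it met firm resistance where the stop should be, let go and handed the job in. The hand-in gave no verdict. The least certain point is the sash height: from the side camera the free edge is level with the clip's point to within about 3 mm (limit 4 mm). I first raised it slightly too far, so I eased it back down about 4 mm by pressing on the top of its rail. I didn't check the pralines by eye once the tray was under the sash; they were all in place just before it went in.

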